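Clamp a plaster blank from its case in the carving vise

ROBOT

A 6-joint arm with a two-finger parallel gripper is mounted at the origin on the work surface. World frame = base frame: x ahead of the robot, y to its left, z up, the work surface at z = 0. Lengths are in m, angles in rad, forces in N, time in s.
With the tool pointing down it reaches from about 0.375 to 0.9 m from the base axis. Payload 3.1 kg.
Tool frame: the origin (TCP) lies on the centre line of the jaws, within the pads' length; the fingertips stand 8 mm ahead of it and the grasp point (between the pads) lies 11 mm behind it; z points along the fingers, y is the direction in which the jaws open and shut (so a half turn about z gives the same grasp; the last joint's range is limited). The gripper opens to 85 mm and grips with 20 to 120 N. Pads are 22 mm wide; open, the fingers measure 114 mm over their backs; the gripper's body (76 mm by 85 mm) begins 54 mm behind the grasp point. The pads swing forward as they close: fully open they stand 13 mm farther back than shut.
Start: joints at [-1.395, 0.527, 1.433, -0, 1.181, -0.178], TCP at [0.217, -0.586, 0.239] pointing down, gripper open.
Joint ranges: [-3.08, 3.08], [-0.75, 2.2], [0.22, 2.44], [-1.43, 4.57], [0, 2.65], [-2.85, 2.85]. Speed limits (rad/s): [2.79, 2.79, 3.14, 3.14, 3.14, 3.14].

INTERFACE

Orientations are given as [roll, pitch, yaw] about the fixed x, y, z axes, in that order (R = Rz(yaw) Ry(pitch) Rx(roll)).
In Python, from workcell import telemetry, vision, order gives the robot as it stands.
- The arm moves only by the shell command python3 -m pendant 'ROWS' [FORCE]. ROWS is text: rows parted by semicolons, each of 5 numbers parted by spaces: the shift along the world's x, y, z in mm, then the turn about the world's z in rad, then the finger opening in mm, from 0 to 85.4. A call has exactly 5 rows; each row is the pose to reach, as a shift and turn from the pose commanded when the call began; what a row does not reach only later rows make up. A row lasts 1/12 s, in which the tool goes at most 41.7 mm and 7.16 degrees, less where a joint would pass 70% of its speed; a pose out of reach is approached as far as the arm can. A call with a gripper value outside its range is refused whole. The fingers move at their own pace and stop on an object; FORCE is the grip in N (left out, the last holds). Time passes only in rows, so rows that repeat a pose let the fingers close, or fill a call up. It gives the time, the measured TCP pose, the force and the opening at its end, in the units of the state.
- telemetry.observe(): the state, without advancing time (a new reading comes with each control period).
- vision.grab_frame(name): name is "scene" or "top" or "wrist"; returns (picture, depth): 400x640x3 uint8, red, green, blue; 400x640 float32, m along the optical axis (not along the pixel's ray), 0 where there is no reading.
- vision.camera_model(name): a dict with "mtx" (3x3 intrinsics, pixels), "camera_from_world" (4x4, takes a point from world to camera coordinates). Camera axes: x right, y up, looking along -z (the intrinsics and any distortion apply to the point x, -y, -z); pixel columns grow to the right and rows downward; lengths in m; the calibration is good to about 2 mm. A picture is of the moment at which its call begins: read the wrist's pose just before it. camera_model takes no time and is no camera call; for the wrist camera it gives the pose at the moment of the call.
- order.sign_off(): hands the job in, once; it reports no verdict.
The state is a dict: "clock": time; "joints": joint angles; "joint_velocities": joint speeds; "joint_efforts": joint torques, N m; "eef_pos": TCP position; "ee_rot": TCP orientation; "contact_force": force on the tool from outside, world axes, zero at the start; "wrist_torque": the same for the moment, N m; "finger_gap": opening from 0.0 (shut) to 1.0 (fully open).
Only numpy, scipy, OpenCV 4.12 (cv2) and the standard library are available. Lean on these libraries where they do the work, as an engineer would, in place of code of your own. Each camera call takes 0.05 s, during which the arm holds its last target.

TASK

Tip the lid of the wooden case right over so that it stays open by itself, take out the plaster blank and lower it between the jaws of the vise, lengthwise along the jaws and about centred, holding it until it stands on the vise bed. Then turn the T-handle clockwise (seen from its end) until rising resistance shows that the blank is firmly clamped, but no further, because plaster cracks when squeezed too hard; let go, and leave the other things on the table alone.

Things in the scene. Friction and masses are not known exactly. Their poses are not given: they have to be found in the camera images.
- case: Plywood case fixed to the table, on the robot's left. Lower half 140 (x) x 200 (y) x 45 mm high, walls and floor 8 mm thick, open on top under the lid; 82 mm high with the lid shut. Origin: centre of its underside. x points to the hinge side (roughly to the robot's left), y along the hinge, z up.
- case_lid (a joint): Angle of the hollow plywood lid (140 x 200 x 36 mm, 0.25 kg), hinged on the case's left (+x) top edge: 0 = shut (at the start), grows as it opens, stop at 1.95 rad. Swings freely: below its balance point at about 1.3 rad it falls shut, beyond it falls open and stays.
- lid_hinge (a point): Middle of the lid's hinge line, 70 mm in +x of the case's origin and 45 mm above the table. Axes turn with the lid; when shut they are those of the case.
- lid_tab (a point): Middle of the outer edge of the lid's dark thumb tab, at its underside, 166 mm from the hinge. The tab is 60 mm wide (y), 9 mm thick, stands 26 mm out of the lid's front, level with its lower edge, 45 mm free below it. Shut fingertips, tilted, can push it up from the tab's side and follow it over in an arc about the hinge. Axes as of lid_hinge.
- blank: Loose off-white plaster block, 44 (x) x 140 (y) x 56 mm high, 0.3 to 0.5 kg. Origin: centre of its underside; z up. Starts on the case's floor, long side (y) roughly along the hinge, its top 19 mm above the lower half's rim, at least 25 mm free beside each long side.
- vise: Grey vise fixed to the table on the robot's right. Origin: on the table under the middle of the bed. x from the T-handle side to the fixed jaw (roughly to the robot's right), y along the jaws, z up. Flat bed at z = 18 mm. Fixed jaw: face at x = 22 mm, y = -65 to 65 mm, top at z = 48 mm. The blank belongs at x about 0, y = 0, its long side along y; its top then 26 mm above the jaws.
- jaw_plate: Moving jaw plate of steel, 12 (x) x 130 (y) x 28 mm, axes as of the vise. Origin: centre of its underside; clamping face 6 mm in +x of it, at vise x = -31 mm with the screw at 0, moving 5 mm to the fixed jaw per rad. It rides on a 12 N/mm spring before its geared carriage; the 12 mm gap between closes as it squeezes: by 3 to 4 mm (40 N) is firm, 20 N the least, over 100 N cracks plaster.
- screw (a joint): Angle of screw and T-handle, growing clockwise as seen looking down the shaft from the handle, which closes the jaws. Starts between 0.2 and 0.8 rad; range -0.5 to 5. The blank is gripped from about 1.8 rad. Turning takes about 0.3 N m (friction) before that, then 0.3 N m more per rad (60 N squeeze per rad). Stays where it is left up to 60 N.
- t_grip (a point): Middle of the T-handle's crossbar, 90 mm long, ball ends 21 mm, 14 mm wide, 16 mm high, 0.10 m above the table. x along the bar, y across it (to pinch), z up along the 12 mm shaft (50 mm free under the bar), which leans 35 degrees from vertical to the vise's -x, towards the middle of the table. At screw angle 0 the bar lies in the vise's x-z plane. It only turns, at vise x = -140 mm.
- gouge_a: Bystander: wood-handled gouge, 210 mm long, lying beyond the vise. Leave alone.
- mallet: Bystander: wooden carver's mallet, 190 mm high, 80 mm across, standing on its head beyond the case. Leave alone.
- relief: Bystander: plaster relief tablet, 120 x 160 x 27 mm, lying to the right of the vise. Leave alone.

How it is judged:
On the way, in this order (a step that is already met when the one before it is completed fails the run):
1. the lid is open past its balance point and stays there, untouched (value of joint case_lid above 1.6 rad and contact force between the fingers and case below 0.2 N), for 0.3 s.
2. the blank, still held, stands on the vise bed between the jaws, lengthwise (z of blank in the frame of vise below 0.024 m and x of blank in the frame of vise between -0.012 and 0.006 m and y of blank in the frame of vise between -0.025 and 0.025 m and angle between the y axis of blank and the y axis of vise, either way round below 0.2 rad and contact force between the fingers and blank above 0.5 N), for 0.05 s.
3. the jaw plate squeezes the blank firmly (contact force between jaw_plate and blank above 20 N), for 0.3 s.
At the end, for the whole second after the job is handed in: Lid open beyond 1.6 rad; blank upright (0.06 rad) on the vise bed (6 mm), against the fixed jaw (4 mm), lengthwise along the jaws (0.06 rad), centred along them (25 mm), squeezed by the jaw plate with over 20 N; screw and blank at rest (value of joint case_lid above 1.6 rad and contact force between jaw_plate and blank above 20 N and z of blank in the frame of vise between 0.012 and 0.024 m and x of blank in the frame of vise between -0.004 and 0.004 m and y of blank in the frame of vise between -0.025 and 0.025 m and angle between the y axis of blank and the y axis of vise, either way round below 0.06 rad and angle between blank's own z axis and vertical below 0.06 rad and linear speed of blank below 0.01 m/s and velocity of joint screw between -0.05 and 0.05 rad/s); the robot touches nothing.
It fails at once if the plaster is squeezed too hard in the vise (over 100 N) (contact force between jaw_plate and blank above 100 N).
It fails at once if a bystander is moved by more than 30 mm (distance of any of gouge_a, mallet, relief from where it was at the start of the episode above 0.03 m).
It also fails if it takes over 72 s, if anything falls off the work surface, if the arm or the gripper's body presses on something with over 40 N, if the wrist force passes 120 N, or if a joint passes its speed limit or range.

## Working session

There is one attempt and no reset: what is moved stays moved. The work goes in short steps, Python scripts to look and compute and a shell command to move; the robot and the scene stay as the last step left them, time stands still between calls to the robot, and variables do not carry over. Pictures are saved under pics/ and viewed, and the job is handed in when it is done.

```bash
ls -la; mkdir -p pics; python3 - <<'E'
from workcell import telemetry, vision, order
import cv2
print(telemetry.observe())
for n in("scene","top"):
    p,d=vision.grab_frame(n); cv2.imwrite(f"pics/{n}0.png",p[:,:,::-1]); 
    import numpy as np; np.savez(f"{n}0.npz",p=p,d=d)
    print(n,vision.camera_model(n))
E
```

```text
total 12
drwxr-xr-x  3 agent agent 4096 Dec  6 15:26 .
drwxr-xr-x 23 root  root  4096 Dec  6 15:26 ..
drwxr-xr-x  2 agent agent 4096 Dec  6 15:26 pics
{'clock': 0.0, 'joints': array([-1.39447896e+00,  5.28483703e-01,  1.43393149e+00,  2.81287641e-05,
        1.18140724e+00, -1.78482510e-01]), 'joint_velocities': array([ 0.001902  ,  0.00019785, -0.00038022,  0.0012002 , -0.00238941,
        0.00062823]), 'joint_efforts': array([-1.00737849e-03, -4.42352915e+01, -1.78022969e+01, -3.52300585e-04,
        8.50008189e-03, -1.08860718e-05]), 'eef_pos': array([ 0.21704412, -0.58533955,  0.23831356]), 'ee_rot': array([-3.13940291e+00, -4.21452488e-04,  3.54788712e-01]), 'contact_force': array([ 0.53727033, -0.11842085, -0.92881464]), 'wrist_torque': array([-0.03006092, -0.01367091, -0.02357   ]), 'finger_gap': 1.005732309316745}
scene {'mtx': array([[467.09231515,   0.        , 326.01025693],
       [  0.        , 467.09231515, 202.6002052 ],
       [  0.        ,   0.        ,   1.        ]]), 'camera_from_world': array([[-0.40799161,  0.9128447 , -0.01604378,  0.33210164],
       [-0.71154144, -0.30691105,  0.63207151,  0.35917571],
       [ 0.57205911,  0.26929569,  0.77474396, -1.77971791],
       [ 0.        ,  0.        ,  0.        ,  1.        ]])}
top {'mtx': array([[484.11738962,   0.        , 312.53136733],
       [  0.        , 484.11738962, 205.28326221],
       [  0.        ,   0.        ,   1.        ]]), 'camera_from_world': array([[-0.01574349, -0.9997678 , -0.01471369, -0.049843  ],
       [ 0.98410124, -0.01809706,  0.17668405, -0.63933991],
       [-0.1769093 , -0.01169814,  0.98415764, -1.44039063],
       [ 0.        ,  0.        ,  0.        ,  1.        ]])}
```

View pics/scene0.png

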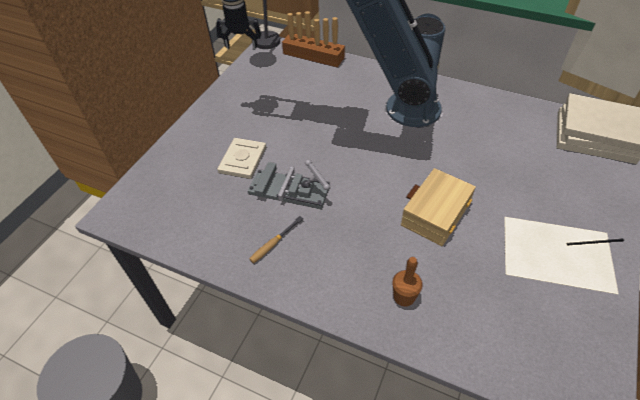

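View pics/top0.png

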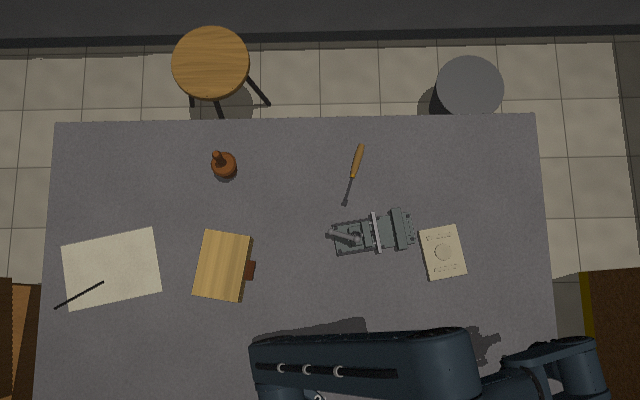

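```bash
cat > h.py <<'E'
import numpy as np, cv2
from workcell import telemetry, vision, order
def cam(n): 
    m=vision.camera_model(n); return m["mtx"],m["camera_from_world"]
def proj(n,P,cm=None):
    K,T=cm or cam(n); P=np.atleast_2d(P); c=P@T[:3,:3].T+T[:3,3]
    u=K[0,0]*c[:,0]/-c[:,2]+K[0,2]; v=K[1,1]*-c[:,1]/-c[:,2]+K[1,2]
    return np.c_[u,v]
def ray(n,u,v,cm=None):
    K,T=cm or cam(n); d=np.array([(u-K[0,2])/K[0,0],-(v-K[1,2])/K[1,1],-1.])
    R=T[:3,:3]; return -R.T@T[:3,3], R.T@d
def at_z(n,u,v,z,cm=None):
    o,d=ray(n,u,v,cm); return o+d*(z-o[2])/d[2]
def at_d(n,u,v,dep,cm=None):
    o,d=ray(n,u,v,cm); return o+d*dep
def crop(p,u0,v0,w,h,s,name):
    c=cv2.resize(p[v0:v0+h,u0:u0+w,::-1],None,fx=s,fy=s,interpolation=cv2.INTER_CUBIC); cv2.imwrite("pics/"+name,c)
def cloud(n,d,cm=None):
    K,T=cm or cam(n); v,u=np.mgrid[0:d.shape[0],0:d.shape[1]]
    c=np.stack([(u-K[0,2])/K[0,0]*d,-(v-K[1,2])/K[1,1]*d,-d],-1)
    return (c-T[:3,3])@T[:3,:3]
E
python3 - <<'E'
from h import *
z=np.load("top0.npz"); crop(z["p"],180,215,90,100,6,"case_t.png"); crop(z["p"],315,195,110,75,7,"vise_t.png")
P=cloud("top",z["d"])
for (u,v) in [(222,265),(250,270),(300,300),(345,235),(400,225),(377,232)]: print(u,v,P[v,u].round(4))
m=(P[:,:,2]>.075)&(P[:,:,2]<.092)&(P[:,:,1]>0.05)&(P[:,:,1]<0.5)&(P[:,:,0]>.3)
q=P[m]; print(len(q)); r=cv2.minAreaRect((q[:,:2]*1000).astype(np.float32)); print(r,q[:,2].mean())
E
```

```text
222 265 [0.458  0.2119 0.0809]
250 270 [0.4433 0.1325 0.0503]
300 300 [ 0.3506 -0.0163 -0.0044]
345 235 [ 0.5375 -0.1553  0.1155]
400 225 [ 0.5733 -0.329   0.0479]
377 232 [ 0.5534 -0.258   0.0434]
3429
((580.0438232421875, 201.2823944091797), (151.22799682617188, 451.2308349609375), 82.69664001464844) 0.08189063993267053
```

View pics/case_t.png

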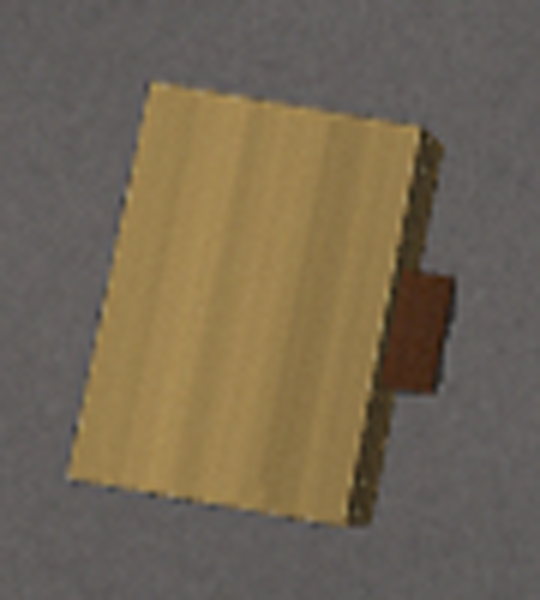

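View pics/vise_t.png

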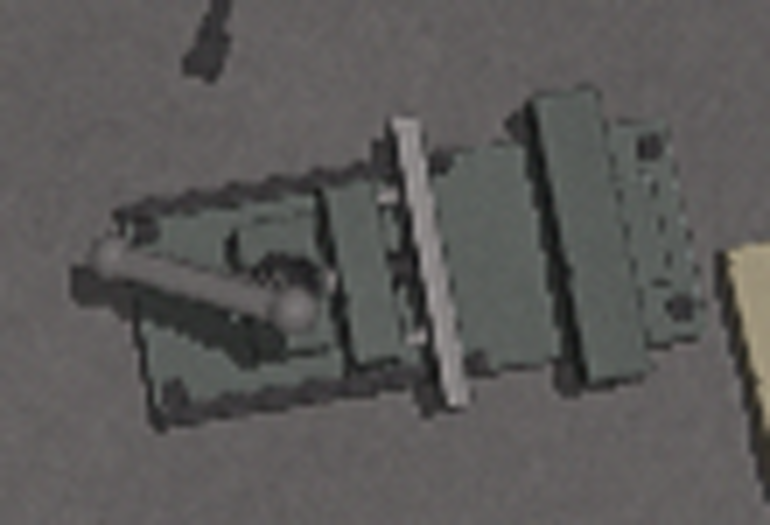

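```bash
python3 - <<'E'
from h import *
z=np.load("top0.npz"); P=cloud("top",z["d"])
m=(P[:,:,2]>.075)&(P[:,:,2]<.09)
m[:,:185]=0;m[:,262:]=0;m[:220]=0;m[310:]=0
q=P[m]; r=cv2.minAreaRect((q[:,:2]*1000).astype(np.float32)); print("lid",len(q),r,q[:,2].mean())
m=(P[:,:,2]>.044)&(P[:,:,2]<.053); m[:,:368]=0;m[:,418:]=0;m[:203]=0;m[255:]=0
q=P[m];print("jaws",len(q))
for s,(a,b) in {"plate":(368,384),"fix":(386,412)}.items():
    mm=m.copy();mm[:,:a]=0;mm[:,b:]=0;q=P[mm]
    print(s,len(q),cv2.minAreaRect((q[:,:2]*1000).astype(np.float32)))
m=(P[:,:,2]>.085)&(P[:,:,2]<.2);m[:,:320]=0;m[:,375:]=0;m[:220]=0;m[252:]=0
q=P[m];print("bar",len(q),q.min(0),q.max(0)); 
for v,u in np.argwhere(m): print(u,v,P[v,u].round(3),end=";")
E
```

```text
lid 3092 ((458.59832763671875, 216.17926025390625), (141.98458862304688, 200.00668334960938), 79.47236633300781) 0.08153877324591932
jaws 532
plate 188 ((552.3754272460938, -243.72055053710938), (125.78598022460938, 37.61953353881836), 5.808135032653809)
fix 344 ((564.0875244140625, -325.4343566894531), (129.53036499023438, 30.444725036621094), 8.578645706176758)
bar 172 [ 0.51449584 -0.19717494  0.08525846] [ 0.55970344 -0.10612734  0.14033663]
330 229 [ 0.559 -0.112  0.092];333 229 [ 0.56  -0.121  0.086];329 230 [ 0.556 -0.109  0.094];330 230 [ 0.557 -0.112  0.086];331 230 [ 0.556 -0.115  0.092];332 230 [ 0.556 -0.118  0.088];333 230 [ 0.555 -0.121  0.098];334 230 [ 0.557 -0.124  0.087];328 231 [ 0.554 -0.106  0.088];329 231 [ 0.553 -0.109  0.091];330 231 [ 0.553 -0.112  0.09 ];331 231 [ 0.554 -0.115  0.087];332 231 [ 0.553 -0.118  0.092];333 231 [ 0.553 -0.121  0.091];334 231 [ 0.553 -0.124  0.091];335 231 [ 0.552 -0.127  0.097];336 231 [ 0.552 -0.13   0.097];337 231 [ 0.552 -0.133  0.095];328 232 [ 0.55  -0.106  0.09 ];329 232 [ 0.551 -0.109  0.086];330 232 [ 0.551 -0.112  0.085]
[... 3982 characters left out ...]
23 -0.188  0.135];358 239 [ 0.522 -0.191  0.14 ];359 239 [ 0.523 -0.194  0.136];360 239 [ 0.523 -0.197  0.135];351 240 [ 0.522 -0.172  0.122];352 240 [ 0.521 -0.175  0.126];353 240 [ 0.52  -0.177  0.134];354 240 [ 0.521 -0.18   0.133];355 240 [ 0.52  -0.183  0.136];356 240 [ 0.52  -0.185  0.137];357 240 [ 0.52  -0.188  0.138];358 240 [ 0.52  -0.191  0.138];359 240 [ 0.52  -0.194  0.134];354 241 [ 0.518 -0.18   0.131];355 241 [ 0.517 -0.183  0.135];356 241 [ 0.517 -0.185  0.135];357 241 [ 0.517 -0.188  0.136];358 241 [ 0.517 -0.191  0.132];359 241 [ 0.517 -0.194  0.133];355 242 [ 0.515 -0.183  0.128];356 242 [ 0.514 -0.185  0.134];357 242 [ 0.515 -0.189  0.13 ];358 242 [ 0.515 -0.191  0.132];
```

```bash
python3 - <<'E'
from h import *
K,T=cam("wrist"); print(K, -T[:3,:3].T@T[:3,3], T[:3,:3].T)
print(telemetry.observe()["eef_pos"])
E
```

```text
[[309.70993396   0.         317.36217307]
 [  0.         309.70993396 196.55515882]
 [  0.           0.           1.        ]] [ 0.28647392 -0.56140939  0.37286069] [[ 0.34779195  0.89745163  0.27133252]
 [-0.93756853  0.33366516  0.09814691]
 [-0.0024521  -0.28852754  0.95746846]]
[ 0.21703902 -0.58544012  0.23843719]
```

```bash
python3 -m pendant '28 31 5 -0.02 85; 56 62 10 -0.04 85; 84 93 15 -0.06 85; 112 124 20 -0.08 85; 140 155 25 -0.1 85'; python3 -m pendant '28 31 5 -0.02 85; 56 62 10 -0.04 85; 84 93 15 -0.06 85; 112 124 20 -0.08 85; 140 155 25 -0.1 85'; python3 -m pendant '15 20 5 0 85; 20 30 10 0 85;20 30 10 0 85;20 30 10 0 85;20 30 10 0 85'
python3 - <<'E'
from h import *
cm=cam("wrist");p,d=vision.grab_frame("wrist");np.savez("w1.npz",p=p,d=d,K=cm[0],T=cm[1])
cv2.imwrite("pics/w1.png",p[:,:,::-1])
E
```

```text
clock: 0.52
eef_pos: [0.3565, -0.4307, 0.2638]
ee_rot: [-3.14, 0.0, 0.253]
contact_force: [-0.3, -0.2, -0.3]
finger_gap: 0.994
clock: 0.93
eef_pos: [0.4953, -0.277, 0.2888]
ee_rot: [-3.141, 0.001, 0.154]
contact_force: [0.6, -0.4, -0.2]
finger_gap: 0.994
clock: 1.35
eef_pos: [0.5134, -0.2501, 0.2984]
ee_rot: [-3.142, 0.001, 0.154]
contact_force: [-0.5, 0.1, 0.6]
finger_gap: 0.996
```

View pics/w1.png

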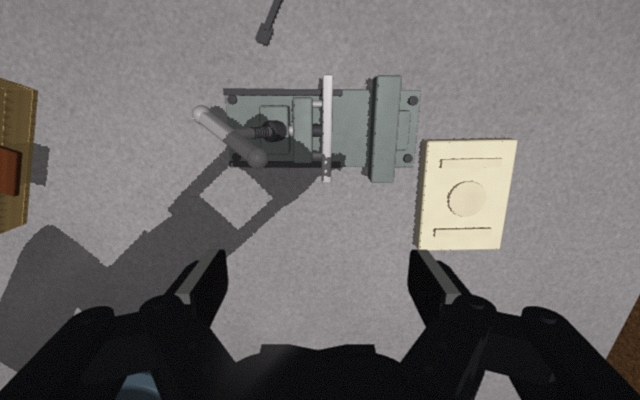

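```bash
python3 - <<'E'
from h import *
z=np.load("w1.npz");cm=(z["K"],z["T"]);P=cloud("wrist",z["d"],cm);p=z["p"]
crop(p,180,60,250,135,3,"w1c.png")
def box(u0,u1,v0,v1,zl,zh):
    m=np.zeros(P.shape[:2],bool);m[v0:v1,u0:u1]=1;m&=(P[...,2]>zl)&(P[...,2]<zh);q=P[m]
    r=cv2.minAreaRect((q[:,:2]*1000).astype(np.float32)); print(len(q),q[:,2].mean().round(4),r)
    return q
box(365,405,70,190,.044,.053)
box(318,336,70,190,.040,.052)
box(220,425,80,175,.005,.022)
q=P[(P[...,2]<.01)];print("table z",np.median(q[...,2]))
print("ends",P[113,201],P[159,257],P[136,229])
q=box(190,272,100,168,.07,.16)
E
```

```text
2636 0.0476 ((566.5140991210938, -327.2315979003906), (128.56103515625, 30.26927375793457), 8.48079776763916)
1083 0.047 ((555.0963134765625, -254.03453063964844), (128.64309692382812, 16.691436767578125), 8.45360279083252)
6048 0.0178 ((553.3737182617188, -259.01300048828125), (110.56134033203125, 268.0679626464844), 6.847141265869141)
table z -0.00012042917660464922
ends [ 0.55712215 -0.11855709  0.08978616] [ 0.52646638 -0.1904792   0.13688093] [ 0.54113742 -0.15668239  0.1156106 ]
1757 0.1083 ((544.2952880859375, -154.43797302246094), (98.63422393798828, 28.375951766967773), 68.49876403808594)
```

View pics/w1c.png

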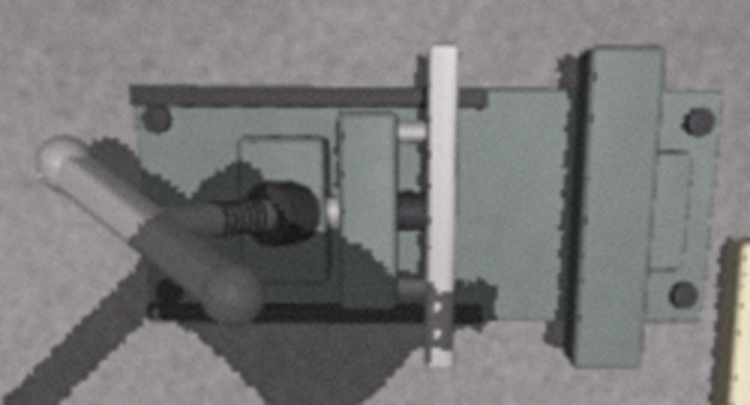

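```bash
python3 - <<'E'
from h import *
z=np.load("w1.npz");cm=(z["K"],z["T"])
a=0.148;vx=np.array([np.sin(a),-np.cos(a)]);vy=np.array([np.cos(a),np.sin(a)])
f=lambda u,v,zz:(lambda w:(w.round(4),(w[:2]@vx).round(4),(w[:2]@vy).round(4)))(at_z("wrist",u/3+180,v/3+60,zz,cm))
for nm,u,v,zz in [("fix top l",597,47,.048),("fix bot l",575,366,.048),("fix top r",663,47,.048),("fix bot r",641,366,.048),("pl tl",429,44,.046),("pl tr",457,44,.046),("pl bl",428,366,.046),("pl br",453,366,.046),
 ("carr tl",341,112,.046),("carr tr",397,112,.046),("carr r bot",397,300,.046)]: print(nm,f(u,v,zz))
E
```

```text
fix top l (array([ 0.6273, -0.306 ,  0.048 ]), np.float64(0.3952), np.float64(0.5753))
fix bot l (array([ 0.5013, -0.3235,  0.048 ]), np.float64(0.3939), np.float64(0.4481))
fix top r (array([ 0.6312, -0.3312,  0.048 ]), np.float64(0.4207), np.float64(0.5754))
fix bot r (array([ 0.5056, -0.3513,  0.048 ]), np.float64(0.422), np.float64(0.4483))
pl tl (array([ 0.6185, -0.2416,  0.046 ]), np.float64(0.3302), np.float64(0.5761))
pl tr (array([ 0.6202, -0.2524,  0.046 ]), np.float64(0.3411), np.float64(0.5762))
pl bl (array([ 0.4912, -0.2616,  0.046 ]), np.float64(0.3312), np.float64(0.4472))
pl br (array([ 0.4928, -0.2722,  0.046 ]), np.float64(0.3419), np.float64(0.4473))
carr tl (array([ 0.5883, -0.2111,  0.046 ]), np.float64(0.2956), np.float64(0.5508))
carr tr (array([ 0.5917, -0.2331,  0.046 ]), np.float64(0.3178), np.float64(0.5509))
carr r bot (array([ 0.5174, -0.2443,  0.046 ]), np.float64(0.3179), np.float64(0.4757))
```

```bash
python3 -m pendant '-7 37 -4 0.123 85; -14 74 -8 0.246 85; -21 111 -12 0.369 85; -28 148 -16 0.492 85; -35 185 -20 0.615 85'; python3 -m pendant '-7 37 -4 0.123 85; -14 74 -8 0.246 85; -21 111 -12 0.369 85; -28 148 -16 0.492 85; -35 182 -20 0.615 85'; python3 -m pendant '0 0 0 0 85;0 0 0 0 85;0 0 0 0 85;0 0 0 0 85;0 0 0 0 85'
python3 - <<'E'
from h import *
cm=cam("wrist");p,d=vision.grab_frame("wrist");np.savez("w2.npz",p=p,d=d,K=cm[0],T=cm[1])
cv2.imwrite("pics/w2.png",p[:,:,::-1])
E
```

```text
clock: 1.82
eef_pos: [0.4783, -0.0642, 0.2783]
ee_rot: [-3.141, 0.0, 0.772]
contact_force: [0.4, 1.2, -0.9]
finger_gap: 0.998
clock: 2.23
eef_pos: [0.4439, 0.1182, 0.2585]
ee_rot: [-3.141, 0.0, 1.388]
contact_force: [0.4, -0.4, 1.0]
finger_gap: 0.999
clock: 2.65
eef_pos: [0.4452, 0.1163, 0.259]
ee_rot: [3.141, 0.0, 1.381]
contact_force: [0.0, -1.2, 0.9]
finger_gap: 0.993
```

View pics/w2.png

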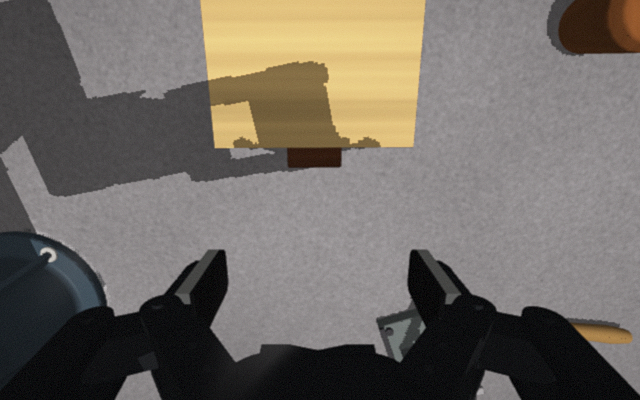

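```bash
python3 - <<'E'
from h import *
z=np.load("w2.npz");cm=(z["K"],z["T"])
crop(z["p"],200,120,240,60,3,"w2c.png")
for nm,u,v,zz in [("lid l",214,148.5,.081),("lid r",414,147.5,.081),("tab l",288,166.5,.054),("tab r",341,166.5,.054)]:print(nm,at_z("wrist",u,v,zz,cm).round(4))
E
```

```text
lid l [0.3491 0.164  0.081 ]
lid r [0.5468 0.1272 0.081 ]
tab l [0.4147 0.1273 0.054 ]
tab r [0.4726 0.1162 0.054 ]
```

View pics/w2c.png

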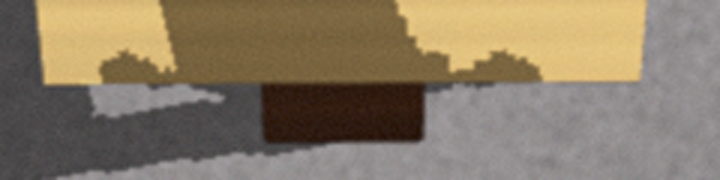

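```bash
python3 -m pendant '0 0 -40 0 85; 0 0 -80 0 85; 0 0 -120 0 85; 0 0 -160 0 85; 0 0 -195 0 85' 20; python3 -m pendant '0 3 -15 0.003 85; 0 7 -28 0.005 85; 0 14 -28 0.005 85; 0 14 -28 0.005 85; 0 14 -28 0.005 85'
python3 - <<'E'
from h import *
p,d=vision.grab_frame("scene");crop(p,360,130,160,120,5,"s3.png")
cm=cam("wrist");p,d=vision.grab_frame("wrist");cv2.imwrite("pics/w3.png",p[:,:,::-1])
E
```

```text
clock: 3.12
eef_pos: [0.4448, 0.1169, 0.0621]
ee_rot: [3.141, -0.0, 1.383]
contact_force: [0.9, -0.2, -0.5]
finger_gap: 0.994
clock: 3.53
eef_pos: [0.4453, 0.1319, 0.0364]
ee_rot: [3.14, -0.0, 1.39]
contact_force: [0.4, 0.6, 0.3]
finger_gap: 0.994
```

View pics/w3.png

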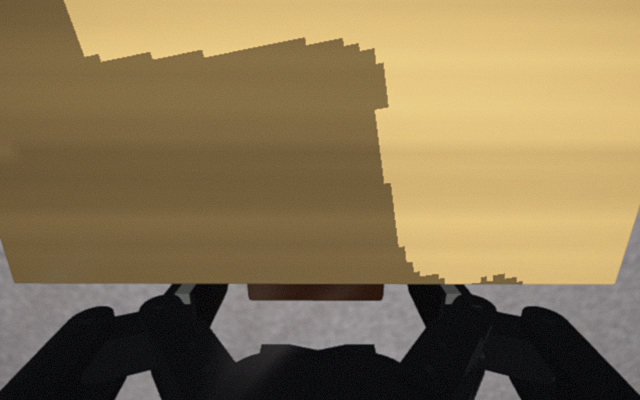

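View pics/s3.png

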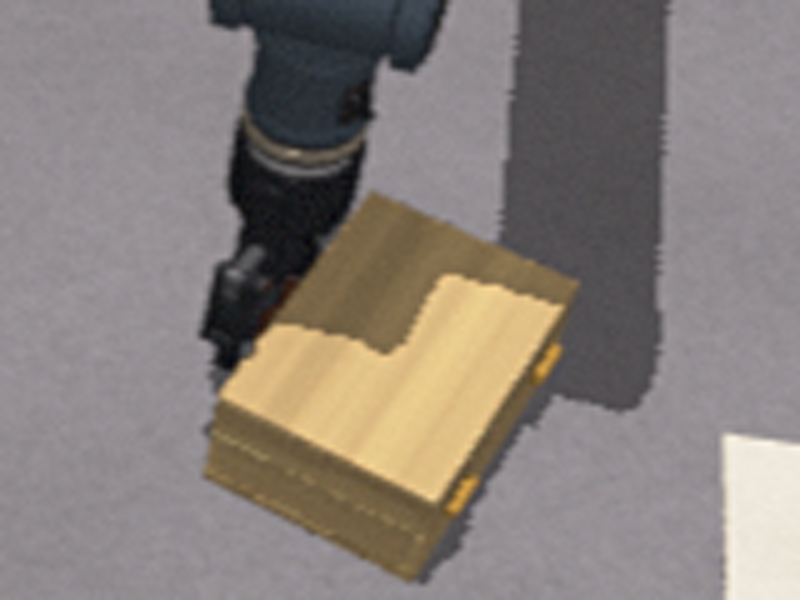

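```bash
python3 -m pendant '0 0 0 0 70; 0 0 0 0 55; 0 0 0 0 50; 0 0 0 0 50; 0 0 0 0 50' 25;  python3 -m pendant '0 0 0 0 50; 0 0 0 0 50;0 0 3 0 50; 0 0 6 0 50; 0 0 6 0 50' 25
python3 - <<'E'
import numpy as np
# tcp offsets relative to start, in mm, lid angle th; grip point in lid frame radial 154.5, n 4.5
hx=np.array([.183,.983]); r=154.5
for t in np.arange(0,1.81,.1):
    x=70-( r*np.cos(t)-4.5*np.sin(t)); zz=r*np.sin(t)+4.5*np.cos(t)-4.5
    d=x-(70-r); print(round(t,2),(hx*d).round(0),zz.round(0))
E
```

```text
clock: 4.05
eef_pos: [0.4445, 0.1319, 0.0368]
ee_rot: [3.141, -0.0, 1.389]
contact_force: [-0.7, -0.9, 6.8]
finger_gap: 0.694
clock: 4.47
eef_pos: [0.4445, 0.1321, 0.0423]
ee_rot: [3.141, -0.0, 1.39]
contact_force: [-0.2, 1.9, -2.3]
finger_gap: 0.695
0.0 [0. 0.] 0.0
0.1 [0. 1.] 15.0
0.2 [1. 4.] 31.0
0.3 [2. 8.] 45.0
0.4 [ 3. 14.] 60.0
0.5 [ 4. 21.] 74.0
0.6 [ 5. 29.] 86.0
0.7 [ 7. 39.] 98.0
0.8 [ 9. 49.] 109.0
0.9 [11. 61.] 119.0
1.0 [14. 74.] 128.0
1.1 [16. 87.] 135.0
1.2 [ 19. 101.] 141.0
1.3 [ 22. 116.] 146.0
1.4 [ 24. 130.] 149.0
1.5 [ 27. 146.] 150.0
1.6 [ 30. 161.] 150.0
1.7 [ 33. 176.] 148.0
1.8 [ 35. 191.] 145.0
```

```bash
python3 -m pendant '0 1 9 0 50; 1 4 25 0 50; 2 8 39 0 50; 3 14 54 0 50; 4 21 68 0 50' 25;  python3 -m pendant '1 8 12 0 50; 3 18 24 0 50; 5 28 35 0 50; 7 40 45 0 50; 10 53 54 0 50' 25
python3 - <<'E'
from h import *
p,d=vision.grab_frame("scene");crop(p,360,100,160,120,5,"s4.png")
E
```

```text
clock: 4.88
eef_pos: [0.4484, 0.153, 0.1108]
ee_rot: [3.142, 0.0, 1.389]
contact_force: [1.9, 4.0, -5.9]
finger_gap: 0.699
clock: 5.3
eef_pos: [0.4578, 0.2031, 0.1659]
ee_rot: [3.141, 0.007, 1.392]
contact_force: [-2.5, -10.3, 7.3]
finger_gap: 0.696
```

View pics/s4.png

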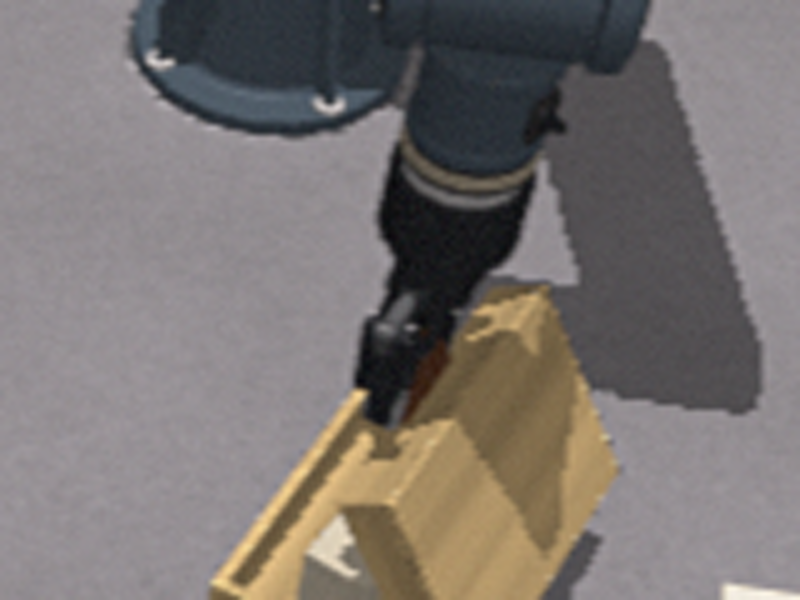

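```bash
python3 -m pendant '3 14 7 0 50; 6 28 13 0 50; 9 43 17 0 50; 12 58 20 0 50; 14 73 21 0 50' 20;  python3 -m pendant '3 16 0 0 50; 4 22 -1 0 50; 4 22 -1 0 50; 4 22 -1 0 50; 4 22 -1 0 50' 20
python3 - <<'E'
from h import *
p,d=vision.grab_frame("scene");crop(p,360,100,160,120,5,"s5.png")
E
```

```text
clock: 5.77
eef_pos: [0.4719, 0.2784, 0.1885]
ee_rot: [3.141, 0.002, 1.391]
contact_force: [-2.5, -2.3, 9.8]
finger_gap: 0.695
clock: 6.18
eef_pos: [0.4764, 0.302, 0.187]
ee_rot: [3.14, -0.002, 1.391]
contact_force: [-3.0, 1.9, 12.6]
finger_gap: 0.691
```

View pics/s5.png

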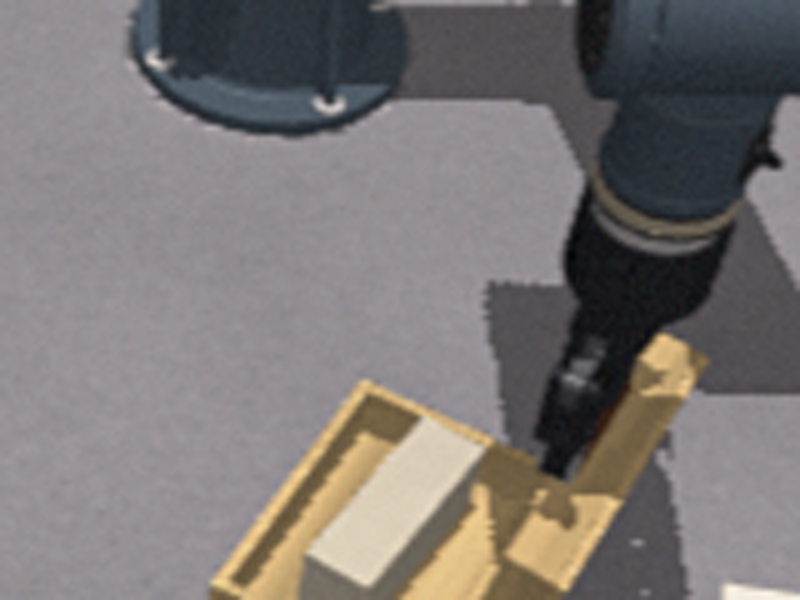

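```bash
python3 -m pendant '0 0 0 0 85; 0 0 0 0 85;0 0 0 0 85; 0 0 20 0 85; 0 -15 60 0 85';  python3 -m pendant '-3 -25 0 0.12 85; -8 -55 0 0.24 85; -14 -85 0 0.36 85; -14 -85 0 0.48 85; -14 -85 0 0.6 85'
python3 - <<'E'
from h import *
p,d=vision.grab_frame("scene");crop(p,360,100,160,120,5,"s6.png")
p,d=vision.grab_frame("top");np.savez("top1.npz",p=p,d=d);crop(p,150,200,130,110,5,"t6.png")
E
```

```text
clock: 6.65
eef_pos: [0.4733, 0.2863, 0.2389]
ee_rot: [-3.132, 0.005, 1.391]
contact_force: [0.9, 0.6, 0.5]
finger_gap: 0.993
clock: 7.07
eef_pos: [0.4617, 0.1994, 0.2427]
ee_rot: [-3.14, -0.0, 1.993]
contact_force: [1.5, -0.1, 0.3]
finger_gap: 0.996
```

View pics/s6.png

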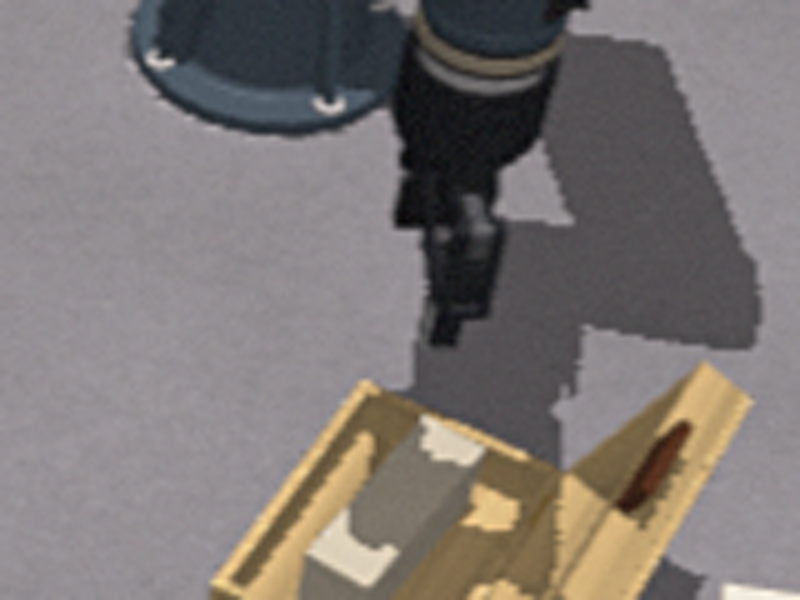

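View pics/t6.png

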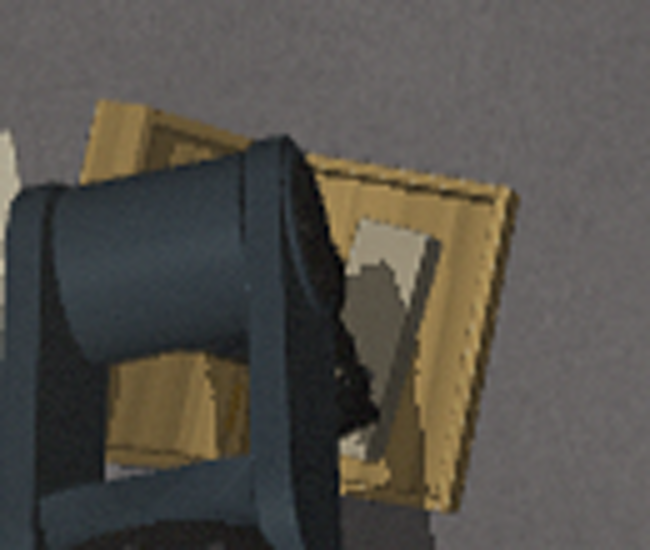

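```bash
python3 -m pendant '16 0 6 0.12 85; 32 0 12 0.24 85;48 0 18 0.36 85; 64 0 24 0.48 85; 80 0 30 0.6 85';  python3 -m pendant '5 0 0 0.12 85; 10 0 0 0.24 85; 10 0 0 0.365 85; 10 0 0 0.365 85; 10 0 0 0.365 85'
python3 - <<'E'
from h import *
cm=cam("wrist");p,d=vision.grab_frame("wrist");np.savez("w7.npz",p=p,d=d,K=cm[0],T=cm[1])
cv2.imwrite("pics/w7.png",p[:,:,::-1])
P=cloud("wrist",d,cm)
m=(P[...,2]>.058)&(P[...,2]<.070)&(P[...,0]>.36)&(P[...,0]<.56)&(P[...,1]>.15)&(P[...,1]<.265)
q=P[m];print(len(q),np.median(q[:,2]),cv2.minAreaRect((q[:,:2]*1000).astype(np.float32)))
E
```

```text
clock: 7.58
eef_pos: [0.5429, 0.2015, 0.2727]
ee_rot: [-3.141, -0.001, 2.593]
contact_force: [0.8, 0.1, -0.2]
finger_gap: 0.992
clock: 8.0
eef_pos: [0.5522, 0.2015, 0.2724]
ee_rot: [-3.141, -0.001, 2.95]
contact_force: [0.2, -0.5, 0.6]
finger_gap: 0.998
6061 0.06378506004564788 ((454.1847229003906, 214.1309814453125), (44.07601547241211, 140.5276336669922), 74.9510726928711)
```

View pics/w7.png

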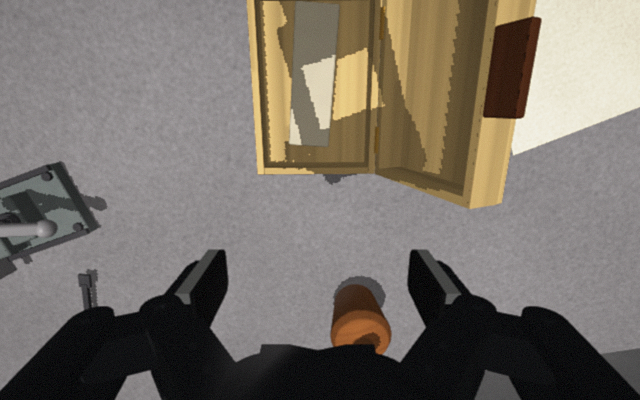

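```bash
python3 -m pendant '-33 4 -15 -0.03 65; -66 8 -30 -0.07 65;-98 12 -60 -0.072 65; -98 12 -100 -0.072 65; -98 12 -140 -0.072 65';  python3 -m pendant '0 0 -25 0 65; 0 0 -50 0 65; 0 0 -60 0 65; 0 0 -60 0 65; 0 0 -60 0 65'
python3 - <<'E'
from h import *
p,d=vision.grab_frame("scene");crop(p,360,100,160,120,5,"s8.png")
E
```

```text
clock: 8.47
eef_pos: [0.4526, 0.2139, 0.133]
ee_rot: [3.141, 0.002, 2.881]
contact_force: [0.5, -0.5, 0.4]
finger_gap: 0.759
clock: 8.88
eef_pos: [0.4547, 0.2135, 0.073]
ee_rot: [-3.141, -0.0, 2.882]
contact_force: [0.8, -0.3, 0.5]
finger_gap: 0.763
```

View pics/s8.png

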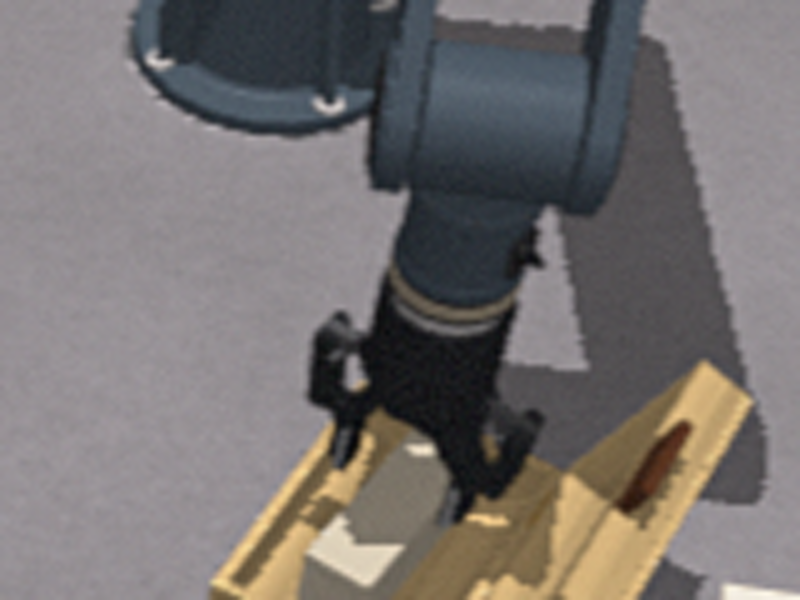

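```bash
python3 -m pendant '0 1 -12 0 65; 0 1 -23 0 65; 0 1 -23 0 65; 0 1 -23 0 50; 0 1 -23 0 35' 60;  python3 -m pendant '0 0 0 0 35; 0 0 0 0 35; 0 0 0 0 35; 0 0 0 0 35; 0 0 20 0 35'
python3 -m pendant '0 0 40 0 35; 0 0 80 0 35; 0 0 110 0 35; 0 0 110 0 35; 0 0 110 0 35' 
python3 - <<'E'
from h import *
print(telemetry.observe()["eef_pos"])
cm=cam("wrist");p,d=vision.grab_frame("wrist");cv2.imwrite("pics/w9.png",p[:,:,::-1]);np.savez("w9.npz",p=p,d=d,K=cm[0],T=cm[1])
p,d=vision.grab_frame("scene");crop(p,360,100,160,120,5,"s9.png")
E
```

```text
clock: 9.35
eef_pos: [0.4555, 0.2147, 0.0514]
ee_rot: [3.14, 0.002, 2.882]
contact_force: [-6.6, 0.3, 14.0]
finger_gap: 0.5
clock: 9.77
eef_pos: [0.4528, 0.2139, 0.0685]
ee_rot: [-3.139, -0.004, 2.883]
contact_force: [-0.1, -0.2, -5.8]
finger_gap: 0.5
clock: 10.18
eef_pos: [0.4551, 0.2145, 0.1815]
ee_rot: [3.14, 0.004, 2.883]
contact_force: [-1.2, -0.7, -5.7]
finger_gap: 0.503
[0.45509185 0.21450521 0.18147187]
```

View pics/w9.png

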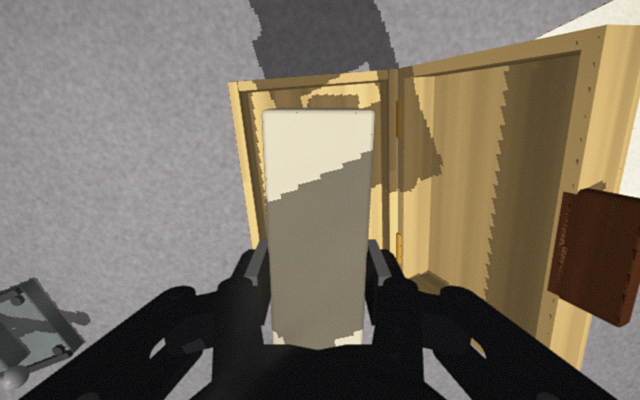

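View pics/s9.png

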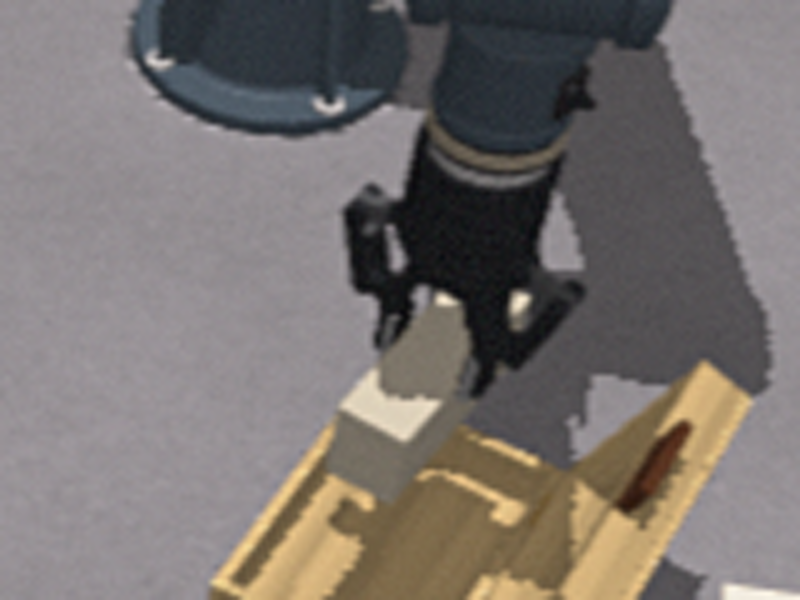

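```bash
python3 - <<'E'
from h import *
z=np.load("w9.npz");cm=(z["K"],z["T"]);P=cloud("wrist",z["d"],cm)
print("top z",P[160,320],P[300,320],P[200,290],P[200,350])
a=at_z("wrist",264,110.5,.194,cm);b=at_z("wrist",374.5,111,.194,cm);print(a,b,np.linalg.norm(a-b))
tcp=np.array([.4551,.2145]);ux=np.array([np.cos(2.883),np.sin(2.883)]);uy=np.array([-ux[1],ux[0]])
for q in(a,b):print((q[:2]-tcp)@ux,(q[:2]-tcp)@uy)
m=(P[...,2]>.188)&(P[...,2]<.20);m[:105]=0;m[240:]=0;m[:,:255]=0;m[:,385:]=0
q=P[m];print(len(q),np.median(q[:,2]),cv2.minAreaRect((q[:,:2]*1000).astype(np.float32)))
A=np.c_[q[:,:2]-q[:,:2].mean(0),np.ones(len(q))];print(np.linalg.lstsq(A,q[:,2],rcond=None)[0])
E
```

```text
top z [0.4057761  0.22755898 0.19303026] [0.46794643 0.21128433 0.19409907] [0.41842608 0.21150548 0.19433197] [0.42507711 0.23535048 0.19330402]
[0.3819087  0.21189524 0.194     ] [0.39277194 0.25228436 0.194     ] 0.04182452639233603
0.07009165639493802 0.021234649692172
0.06991793435119094 -0.020589515913309358
14014 0.19363529600230928 ((412.88671875, 224.7621612548828), (44.29447937011719, 54.39348220825195), 75.15332794189453)
[0.00385869 0.00157754 0.19361335]
```

```bash
python3 -m pendant '2 -10 30 0 35; 8 -35 55 0 35; 16 -70 70 0.03 35; 24 -108 70 0.06 35; 32 -146 70 0.1 35';  python3 -m pendant '8 -39 0 0.04 35; 16 -78 0 0.08 35; 24 -117 0 0.12 35; 32 -156 0 0.16 35; 40 -195 0 0.2 35'
python3 -m pendant '8 -39 0 0.03 35; 16 -78 0 0.06 35; 24 -117 0 0.09 35; 32 -150 0 0.107 35; 33 -162 0 0.107 35';python3 -m pendant '0 0 0 0 35;0 0 0 0 35;0 0 0 0 35;0 0 0 0 35;0 0 0 0 35'
python3 - <<'E'
from h import *
cm=cam("wrist");p,d=vision.grab_frame("wrist");cv2.imwrite("pics/w10.png",p[:,:,::-1]);np.savez("w10.npz",p=p,d=d,K=cm[0],T=cm[1])
p,d=vision.grab_frame("top");crop(p,310,170,150,110,5,"t10.png");np.savez("t10.npz",p=p,d=d)
E
```

```text
clock: 10.7
eef_pos: [0.4857, 0.0673, 0.2486]
ee_rot: [-3.141, -0.003, 2.986]
contact_force: [0.9, 0.7, -5.6]
finger_gap: 0.496
clock: 11.12
eef_pos: [0.5247, -0.1279, 0.2467]
ee_rot: [3.138, -0.006, -3.099]
contact_force: [0.5, 0.1, -5.5]
finger_gap: 0.502
clock: 11.53
eef_pos: [0.5595, -0.2941, 0.2462]
ee_rot: [-3.141, -0.002, -2.997]
contact_force: [0.2, -0.8, -3.8]
finger_gap: 0.497
clock: 11.95
eef_pos: [0.5591, -0.2868, 0.2494]
ee_rot: [3.14, -0.001, -2.992]
contact_force: [-0.2, 0.3, -3.8]
finger_gap: 0.5
```

View pics/w10.png

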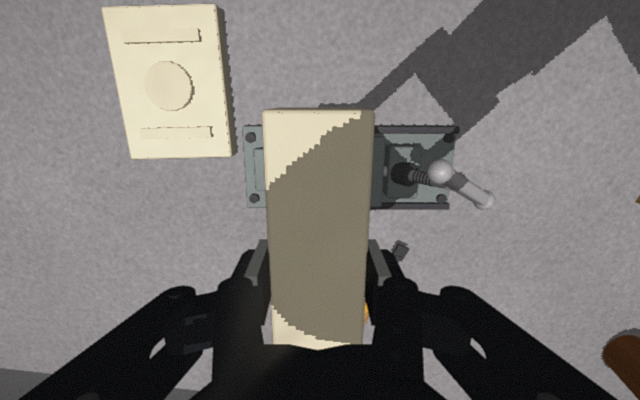

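View pics/t10.png

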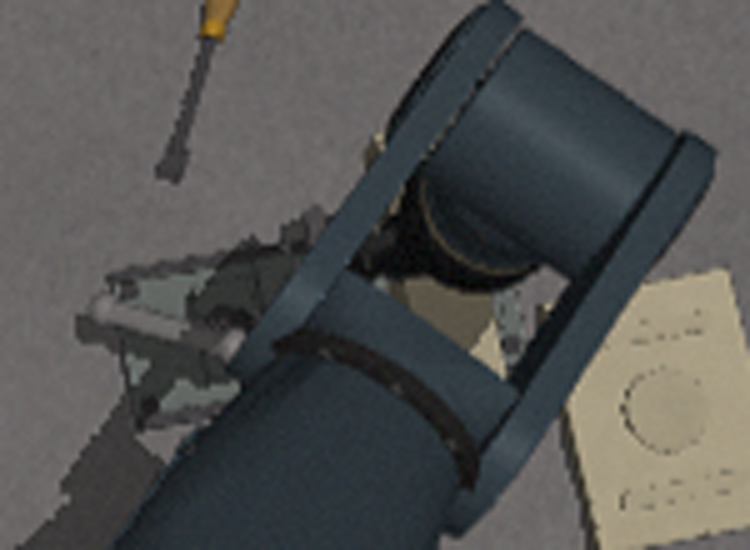

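```bash
python3 -m pendant '1 -2 -35 0 35; 1 -2 -70 0 35; 1 -2 -105 0 35; 1 -2 -135 0 35; 1 -2 -150 0 35'; python3 -m pendant '0 0 0 0 35;0 0 0 0 35;0 0 0 0 35;0 0 0 0 35;0 0 0 0 35'
python3 - <<'E'
from h import *
cm=cam("wrist");p,d=vision.grab_frame("wrist");cv2.imwrite("pics/w11.png",p[:,:,::-1]);np.savez("w11.npz",p=p,d=d,K=cm[0],T=cm[1])
p,d=vision.grab_frame("scene");crop(p,230,120,130,110,6,"s11.png");np.savez("t10.npz",p=p,d=d)
E
```

```text
clock: 12.47
eef_pos: [0.5586, -0.2886, 0.0961]
ee_rot: [3.137, -0.004, -2.993]
contact_force: [-0.6, -0.1, -4.4]
finger_gap: 0.5
clock: 12.88
eef_pos: [0.5616, -0.2914, 0.102]
ee_rot: [-3.139, 0.003, -2.993]
contact_force: [0.4, -0.4, -4.6]
finger_gap: 0.505
```

View pics/w11.png

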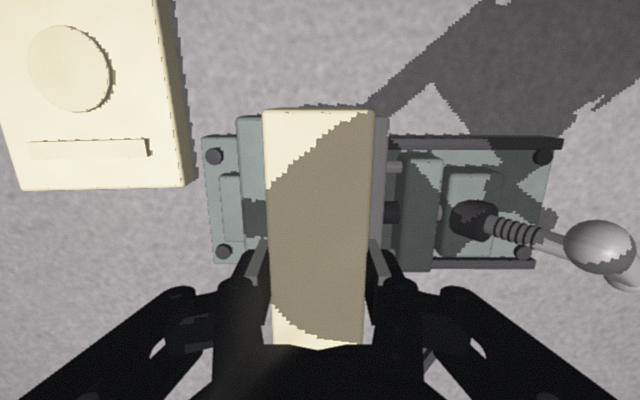

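View pics/s11.png

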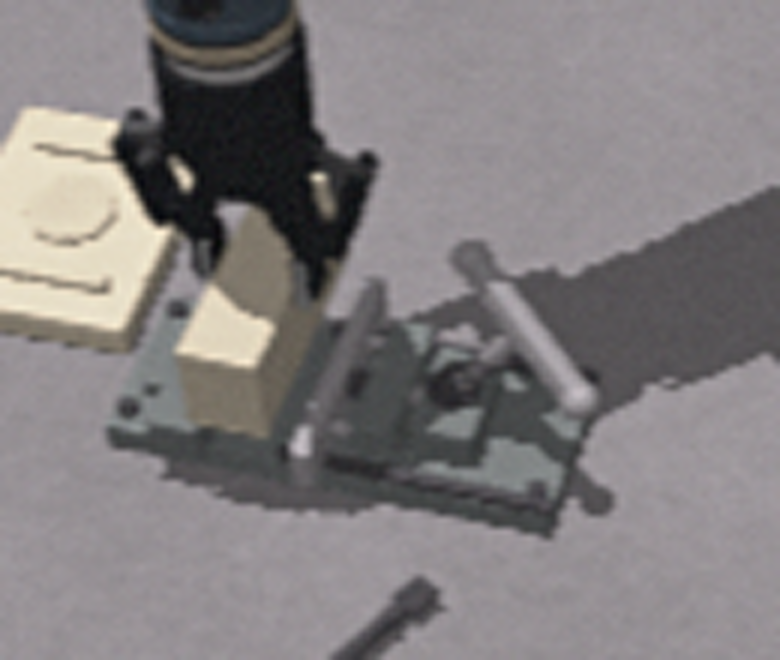

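```bash
python3 - <<'E'
from h import *
z=np.load("w11.npz");cm=(z["K"],z["T"]);crop(z["p"],220,90,190,60,4,"w11c.png")
P=cloud("wrist",z["d"],cm);print("top",P[200,320],P[130,320])
vx=np.array([np.sin(.148),-np.cos(.148)]);vy=np.array([np.cos(.148),np.sin(.148)])
for n,u,v,zz in[("bl l",263.5,110,P[130,320,2]),("bl r",374.5,110.5,P[130,320,2]),("plate out",387,117,.046),("jaw out",237,118,.048)]:
    w=at_z("wrist",u,v,zz,cm)[:2];print(n,w,w@vx,w@vy)
E
```

```text
top [ 0.52706301 -0.29667522  0.1143884 ] [ 0.49913241 -0.30092958  0.1137372 ]
bl l [ 0.49493917 -0.32334109] 0.39279019608439886 0.4418485095611841
bl r [ 0.48885    -0.28150517] 0.35051371103021395 0.4419950496069697
plate out [ 0.49119176 -0.26144427] 0.331017437689311 0.44726939537116045
jaw out [ 0.50485293 -0.34921685] 0.41984496150451656 0.44783824700341474
```

View pics/w11c.png

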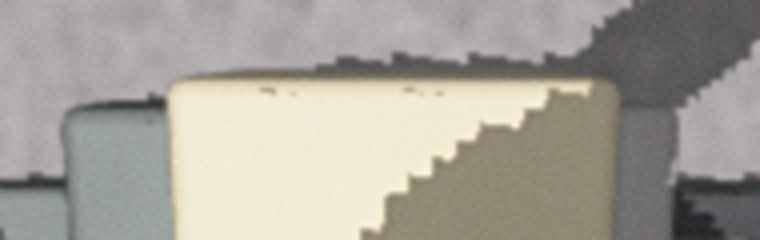

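```bash
python3 -m pendant '0 3 -8 0 35;0 3 -8 0 35;0 3 -8 0 35;0 3 -8 0 35;0 3 -8 0 35'; python3 -c "
from h import *
print(telemetry.observe()['eef_pos'])
cm=cam('wrist');p,d=vision.grab_frame('wrist');cv2.imwrite('pics/w12.png',p[:,:,::-1])
crop(p,220,90,190,60,4,'w12c.png');P=cloud('wrist',d,cm)
vx=np.array([np.sin(.148),-np.cos(.148)])
for n,u,v,zz in[('bl l',263.5,110,P[130,320,2]),('bl r',374.5,110.5,P[130,320,2])]:
    w=at_z('wrist',u,v,zz,cm);print(n,w,w[:2]@vx)
"
```

```text
clock: 13.4
eef_pos: [0.5605, -0.2877, 0.0917]
ee_rot: [-3.142, 0.0, -2.993]
contact_force: [-0.7, 0.4, -4.5]
finger_gap: 0.498
[ 0.56053078 -0.28770011  0.09174048]
bl l [ 0.493822   -0.31958098  0.10407483] 0.38890645312839245
bl r [ 0.48775918 -0.27786224  0.10407483] 0.34674975108182954
```

View pics/w12.png

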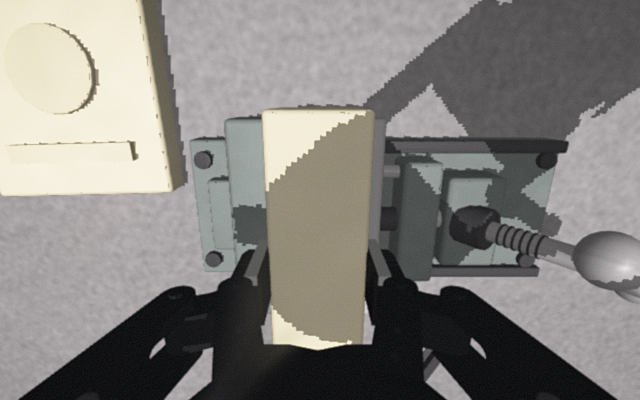

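```bash
python3 -m pendant '0 -0.7 -5 0 35;0 -0.7 -10 0 35;0 -0.7 -15 0 35;0 -0.7 -20 0 35;0 -0.7 -20 0 35';python3 -m pendant '0 0 -3 0 35;0 0 -6 0 35;0 0 -9 0 35;0 0 -10 0 35;0 0 -10 0 35'
```

```text
clock: 13.87
eef_pos: [0.5596, -0.2878, 0.0702]
ee_rot: [3.139, -0.002, -2.993]
contact_force: [0.3, 1.0, -4.6]
finger_gap: 0.501
clock: 14.28
eef_pos: [0.5605, -0.2884, 0.0618]
ee_rot: [3.142, -0.0, -2.993]
contact_force: [-0.0, -0.3, -4.6]
finger_gap: 0.501
```

```bash
python3 -m pendant '0 0 -1 0 35;0 0 -2 0 35;0 0 -2 0 35;0 0 -3 0 35;0 0 -3 0 35'
python3 - <<'E'
from h import *
cm=cam("wrist");p,d=vision.grab_frame("wrist");cv2.imwrite("pics/w13.png",p[:,:,::-1]);P=cloud("wrist",d,cm);print(P[200,320],P[130,320])
p,d=vision.grab_frame("scene");crop(p,230,120,130,110,6,"s13.png")
E
```

```text
clock: 14.7
eef_pos: [0.5606, -0.2885, 0.0615]
ee_rot: [-3.141, 0.001, -2.993]
contact_force: [-4.0, 2.5, 9.9]
finger_gap: 0.5
[ 0.52618083 -0.29371318  0.07354098] [ 0.49805336 -0.29800413  0.07412779]
```

View pics/s13.png

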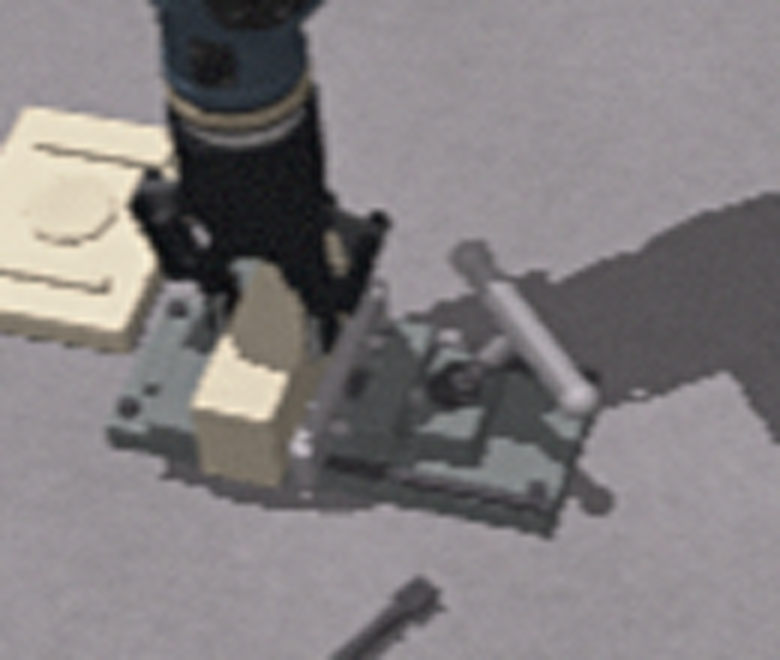

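View pics/w13.png

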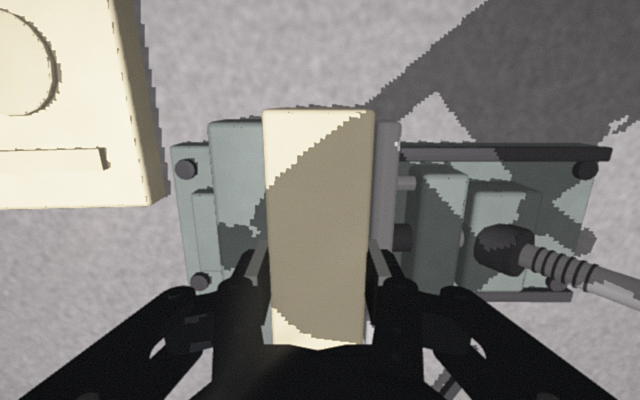

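```bash
python3 -m pendant '0 0 2 0 40;0 0 3 0 50;0 0 3 0 62;0 0 3 0 62;0 0 3 0 62'; python3 -m pendant '0 0 25 0 62;0 0 60 0 62;0 0 100 0 62;0 10 140 -0.12 62;0 20 170 -0.24 62'
python3 -m pendant '-2 20 0 -0.12 62;-4 40 0 -0.24 62;-7 65 0 -0.36 62;-10 90 0 -0.48 62;-10 95 0 -0.6 62'
python3 - <<'E'
from h import *
p,d=vision.grab_frame("scene");crop(p,230,120,130,110,6,"s14.png")
E
```

```text
clock: 15.22
eef_pos: [0.5608, -0.2886, 0.062]
ee_rot: [-3.141, 0.001, -2.993]
contact_force: [0.1, 0.1, -0.2]
finger_gap: 0.728
clock: 15.63
eef_pos: [0.5613, -0.2693, 0.2351]
ee_rot: [-3.14, 0.003, 3.043]
contact_force: [0.7, -0.6, -0.0]
finger_gap: 0.728
clock: 16.05
eef_pos: [0.549, -0.1694, 0.2317]
ee_rot: [3.141, -0.003, 2.446]
contact_force: [-1.2, 0.3, -0.3]
finger_gap: 0.728
```

View pics/s14.png

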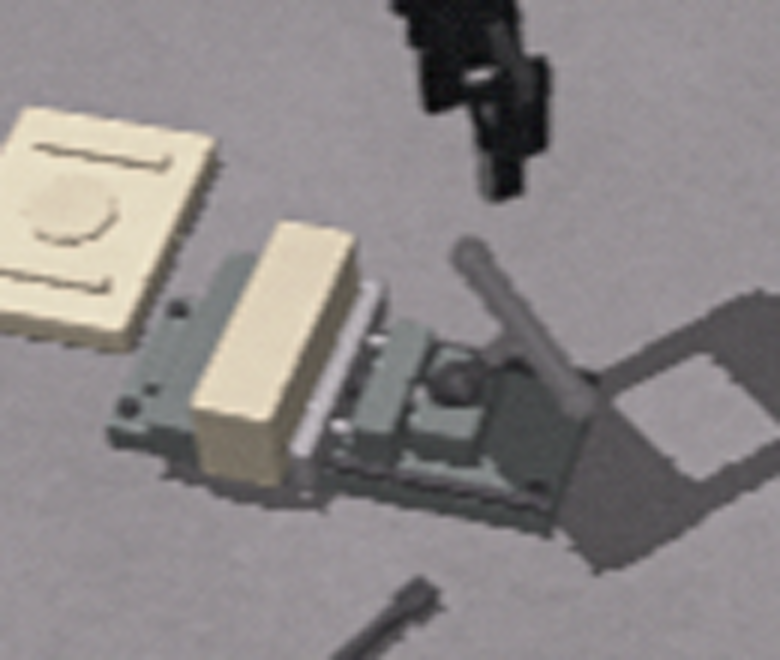

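```bash
python3 -m pendant '-9 16 0 -0.12 50;-9 16 0 -0.24 50;-9 16 0 -0.36 50;-9 16 0 -0.48 50;-9 16 0 -0.6 50' 60; python3 -m pendant '0 0 0 -0.12 50;0 0 0 -0.24 50;0 0 0 -0.36 50;0 0 0 -0.48 50;0 0 0 -0.6 50' 
python3 -m pendant '0 0 0 -0.077 50;0 0 0 -0.077 50;0 0 0 -0.077 50;0 0 0 -0.077 50;0 0 0 -0.077 50'
python3 - <<'E'
from h import *
cm=cam("wrist");p,d=vision.grab_frame("wrist");cv2.imwrite("pics/w15.png",p[:,:,::-1]);np.savez("w15.npz",p=p,d=d,K=cm[0],T=cm[1])
p,d=vision.grab_frame("top");crop(p,310,170,150,110,5,"t15.png");np.savez("t15.npz",p=p,d=d)
E
```

```text
clock: 16.52
eef_pos: [0.5418, -0.158, 0.2319]
ee_rot: [3.141, 0.001, 1.846]
contact_force: [0.1, 0.5, -1.1]
finger_gap: 0.585
clock: 16.93
eef_pos: [0.5418, -0.1582, 0.2318]
ee_rot: [3.141, 0.0, 1.246]
contact_force: [1.7, 0.5, 0.7]
finger_gap: 0.584
clock: 17.35
eef_pos: [0.5415, -0.1576, 0.2318]
ee_rot: [3.141, 0.0, 1.174]
contact_force: [1.0, -0.3, -0.3]
finger_gap: 0.585
```

View pics/w15.png

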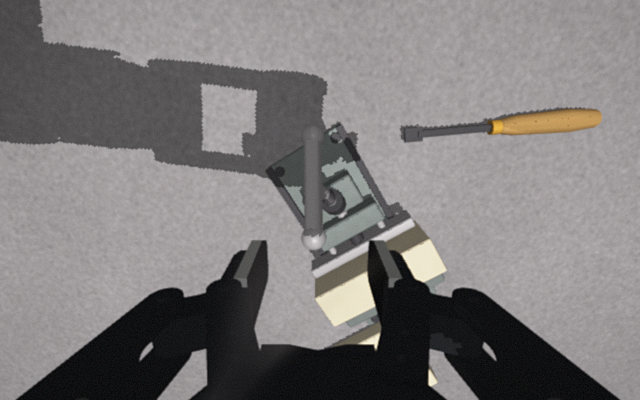

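View pics/t15.png

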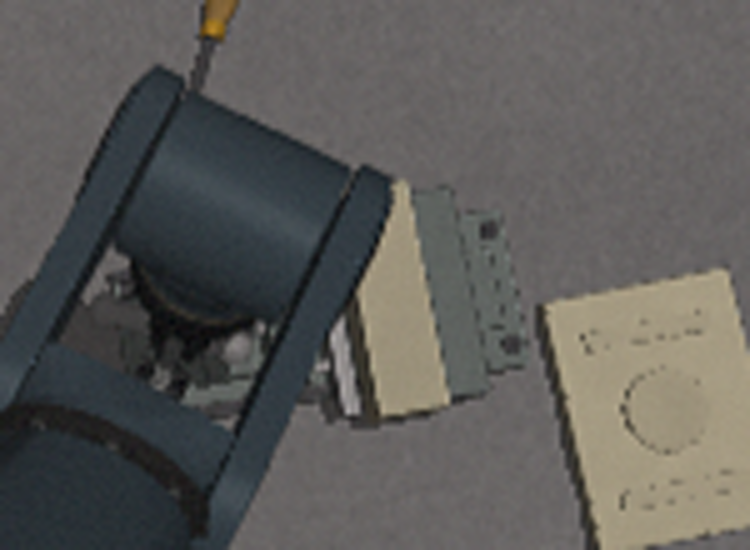

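```bash
python3 - <<'E'
from h import *
z=np.load("w15.npz");cm=(z["K"],z["T"]);P=cloud("wrist",z["d"],cm);crop(z["p"],280,110,80,150,5,"w15c.png")
tcp=np.array([.5415,-.1576]);y=1.174;ux=np.array([np.cos(y),np.sin(y)]);uy=np.array([-ux[1],ux[0]])
for n,u,v,zz in[("low",311.5,134,.080),("high",313.5,239,.1275)]:
    w=at_z("wrist",u,v,zz,cm)[:2];print(n,w,(w-tcp)@ux,(w-tcp)@uy, P[int(v),int(u)])
# bar pixels near the middle
for v in range(145,235,15):
    r=[(u,P[v,u].round(4)) for u in range(300,328) if P[v,u,2]>.07]; print(v,r[0][0],r[-1][0],r[len(r)//2][1], ((r[len(r)//2][1][:2]-tcp)@uy).round(4),((r[len(r)//2][1][:2]-tcp)@ux).round(4))
E
```

```text
low [ 0.5549576  -0.11361402] 0.04576933863331952 0.004587070736231178 [ 0.5551383  -0.11259415  0.0908168 ]
high [ 0.52516302 -0.19041442] -0.03657854173901575 0.002386017588159519 [ 0.52677181 -0.18591661  0.13793844]
145 304 321 [ 0.5531 -0.1219  0.0927] 0.0031 0.0374
160 304 321 [ 0.5486 -0.1329  0.1007] 0.003 0.0255
175 304 321 [ 0.5443 -0.1435  0.1086] 0.0029 0.0141
190 304 327 [ 0.5422 -0.155   0.1152] 0.0004 0.0027
205 304 322 [ 0.5356 -0.1645  0.121 ] 0.0028 -0.0086
220 304 322 [ 0.5314 -0.1745  0.1275] 0.0028 -0.0195
```

View pics/w15c.png

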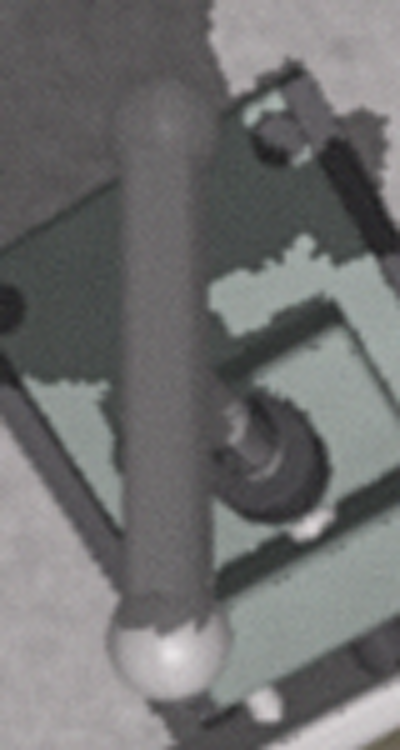

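```bash
python3 -m pendant '-1.5 5.5 -35 0 50;-1.5 5.5 -70 0 50;-1.5 5.5 -105 0 50;-1.5 5.5 -126 0 50;-1.5 5.5 -126 0 50' 40; python3 -c "
from h import *
print(telemetry.observe()['eef_pos'])
p,d=vision.grab_frame('wrist');cv2.imwrite('pics/w16.png',p[:,:,::-1])
p,d=vision.grab_frame('scene');crop(p,230,120,130,110,6,'s16.png')"
```

```text
clock: 17.87
eef_pos: [0.5369, -0.1504, 0.1015]
ee_rot: [-3.132, -0.001, 1.173]
contact_force: [-0.6, 0.6, 0.2]
finger_gap: 0.582
[ 0.53686715 -0.1503794   0.10149803]
```

View pics/w16.png

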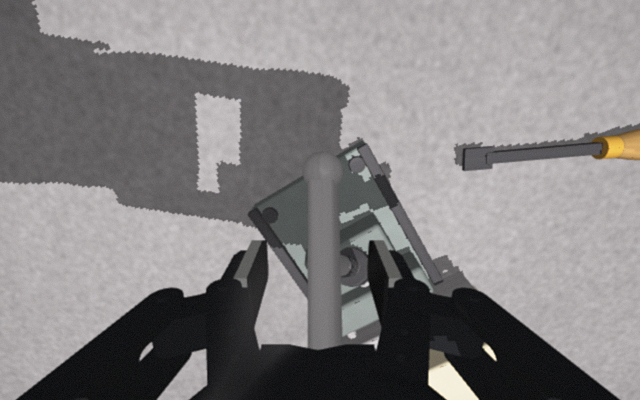

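View pics/s16.png

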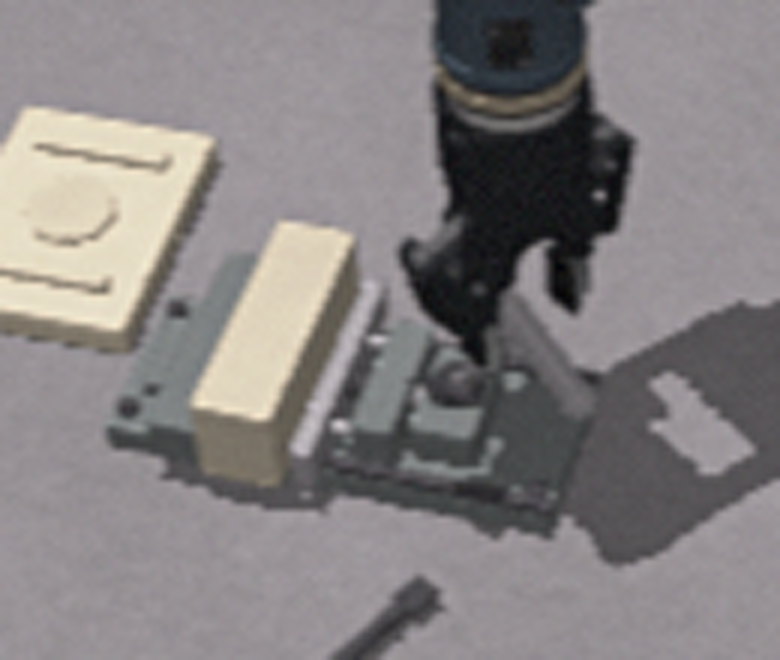

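```bash
python3 -m pendant '0 0 0 0 50;0 0 0 0 40;0 0 0 0 30;0 0 0 0 20;0 0 0 0 10' 30; python3 -m pendant '0 0 0 0 5;0 0 0 0 5;0 0 0 0 5;0 0 0 0 5;0 0 0 0 5' 60;  python3 -c "
from h import *
print(telemetry.observe()['eef_pos'],telemetry.observe()['wrist_torque'])
p,d=vision.grab_frame('wrist');cv2.imwrite('pics/w17.png',p[:,:,::-1])"
```

```text
clock: 18.38
eef_pos: [0.5395, -0.1517, 0.1073]
ee_rot: [-3.141, 0.0, 1.174]
contact_force: [-2.7, 0.9, 6.1]
finger_gap: 0.189
clock: 18.8
eef_pos: [0.5394, -0.1517, 0.1074]
ee_rot: [-3.142, 0.001, 1.175]
contact_force: [-3.1, 1.4, 7.1]
finger_gap: 0.171
[ 0.53943865 -0.15166218  0.10739453] [0.02516392 0.31945064 0.27440761]
```

View pics/w17.png

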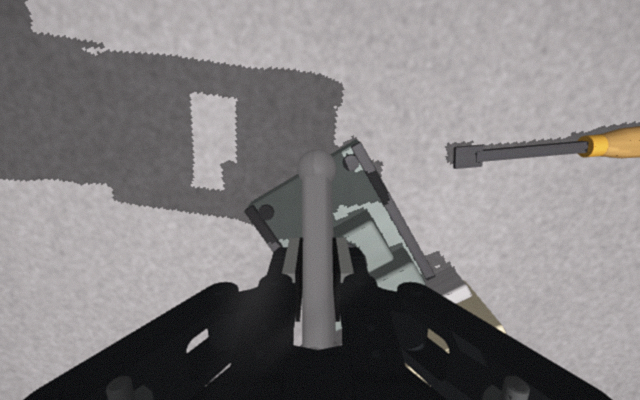

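```bash
python3 -m pendant '0 0 0 -0.08 5;0 0 0 -0.16 5;0 0 0 -0.24 5;0 0 0 -0.32 5;0 0 0 -0.4 5' 60; python3 -c "
from h import *
print(telemetry.observe()['wrist_torque'])";python3 -m pendant '0 0 0 -0.08 5;0 0 0 -0.16 5;0 0 0 -0.16 5;0 0 0 -0.16 5;0 0 0 -0.16 5'; python3 -c "
from h import *
print(telemetry.observe()['wrist_torque'])
p,d=vision.grab_frame('wrist');cv2.imwrite('pics/w18.png',p[:,:,::-1])"
```

```text
clock: 19.27
eef_pos: [0.54, -0.151, 0.1079]
ee_rot: [3.141, -0.001, 0.773]
contact_force: [-3.6, 3.5, 10.3]
finger_gap: 0.168
[ 0.73713008 -0.21088576  0.90811136]
clock: 19.68
eef_pos: [0.5398, -0.1511, 0.1078]
ee_rot: [3.141, -0.0, 0.616]
contact_force: [-3.9, 2.8, 9.4]
finger_gap: 0.17
[ 0.40499834 -0.19449528  0.6583731 ]
```

View pics/w18.png

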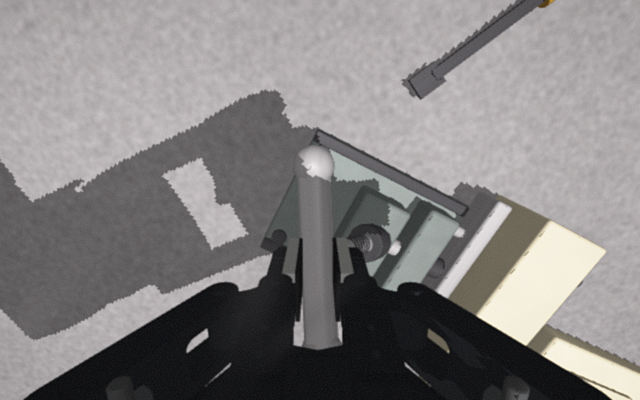

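```bash
python3 -m pendant '0 0 0 -0.08 5;0 0 0 -0.16 5;0 0 0 -0.24 5;0 0 0 -0.32 5;0 0 0 -0.4 5' 60; python3 -c "
from h import *
print(telemetry.observe()['wrist_torque'])";python3 -m pendant '0 0 0 -0.04 5;0 0 0 -0.04 5;0 0 0 -0.04 25;0 0 0 -0.04 25;0 0 0 -0.04 25'; python3 -c "
from h import *
print(telemetry.observe()['wrist_torque'])
p,d=vision.grab_frame('wrist');cv2.imwrite('pics/w19.png',p[:,:,::-1])
p,d=vision.grab_frame('scene');crop(p,230,120,130,110,6,'s19.png')"
```

```text
clock: 20.15
eef_pos: [0.5365, -0.1521, 0.1073]
ee_rot: [3.141, 0.007, 0.216]
contact_force: [-12.0, -3.1, 12.1]
finger_gap: 0.169
[-0.64776175  1.27620222  0.85875436]
clock: 20.57
eef_pos: [0.5405, -0.1521, 0.1064]
ee_rot: [3.141, -0.002, 0.172]
contact_force: [-0.1, 0.1, -0.0]
finger_gap: 0.294
[-0.01663987 -0.00904093 -0.02055225]
```

View pics/w19.png

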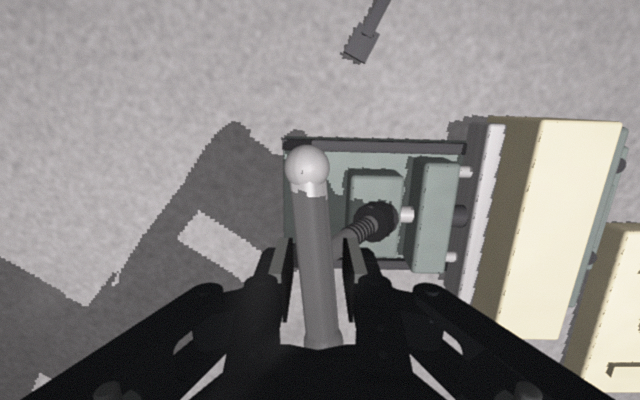

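View pics/s19.png

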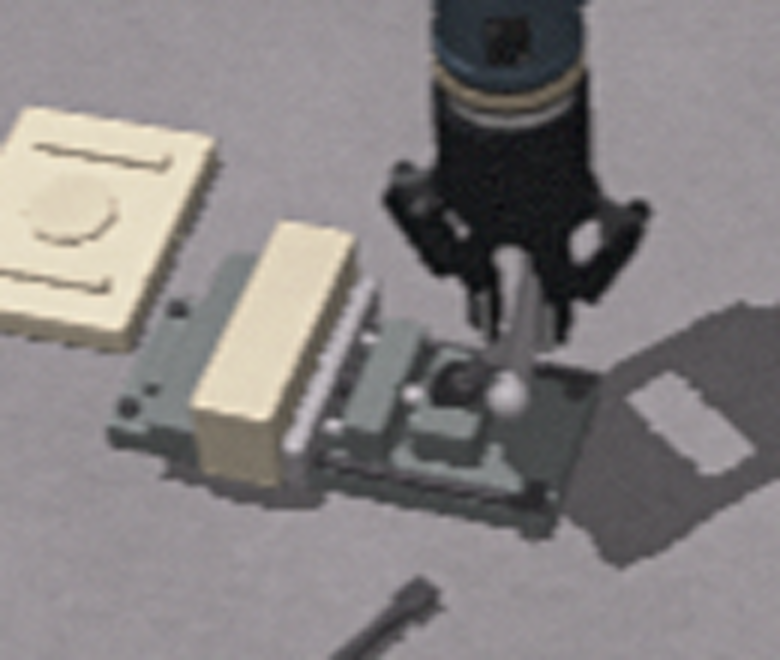

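```bash
python3 -m pendant '0 0 1 0 5;0 0 1 0 5;0 0 1 0 5;0 0 1 0 5;0 0 1 0 5' 60; python3 -c "
from h import *
print(telemetry.observe()['wrist_torque'])";python3 -m pendant '0 0 0 -0.06 5;0 0 0 -0.12 5;0 0 0 -0.18 5;0 0 0 -0.24 5;0 0 0 -0.3 5'; python3 -c "
from h import *
print(telemetry.observe()['wrist_torque'])
p,d=vision.grab_frame('wrist');cv2.imwrite('pics/w20.png',p[:,:,::-1])"
```

```text
clock: 21.08
eef_pos: [0.5402, -0.1512, 0.1066]
ee_rot: [-3.141, -0.001, 0.173]
contact_force: [2.9, 4.7, -1.7]
finger_gap: 0.205
[ 0.57322737 -0.41883344  0.27150495]
clock: 21.5
eef_pos: [0.5394, -0.1511, 0.107]
ee_rot: [-3.141, 0.002, -0.128]
contact_force: [0.0, 5.9, 1.4]
finger_gap: 0.195
[ 0.53942713 -0.28968439  0.68635511]
```

View pics/w20.png

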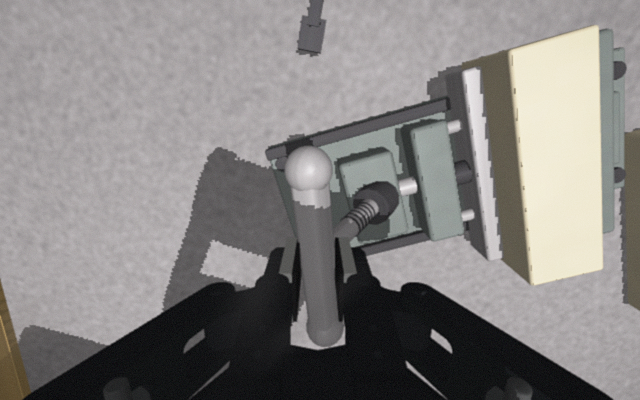

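```bash
cat >> h.py <<'E'
A=.148;VX=np.array([np.sin(A),-np.cos(A),0]);VY=np.array([np.cos(A),np.sin(A),0]);Z=np.array([0,0,1.])
def ball(s,c,sg): 
    return c+sg*.045*(np.cos(s)*(np.cos(.6109)*VX+np.sin(.6109)*Z)-np.sin(s)*VY)
def fit_s(cm,pts,c=np.array([.5402,-.152,.104])):
    # pts: list of (sg,u,v)
    ss=np.arange(0,3.5,.01); best=None
    e=[sum(np.sum((proj("",ball(s,c,sg),cm)[0]-np.array([u,v]))**2) for sg,u,v in pts) for s in ss]
    i=int(np.argmin(e)); return ss[i],np.sqrt(e[i]/len(pts)),[proj("",ball(ss[i],c,sg),cm)[0].round(1) for sg,_,_ in pts]
E
python3 - <<'E'
from h import *
z=np.load("w1.npz");print(fit_s((z["K"],z["T"]),[(1,257,159),(-1,201.5,113.5)]))
z=np.load("w15.npz");print(fit_s((z["K"],z["T"]),[(1,313.5,239),(-1,311.5,134)]))
print(fit_s(cam("wrist"),[(-1,308.5,168)]))
E
```

```text
(np.float64(0.48), np.float64(1.069777012394076), [array([255.6, 158.8]), array([202. , 113.6])])
(np.float64(0.44), np.float64(3.089105205617041), [array([313.4, 235.9]), array([311.9, 137. ])])
(np.float64(1.81), np.float64(4.024902217617739), [array([308.2, 172. ])])
```

```bash
python3 -m pendant '0 0 0 -0.06 5;0 0 0 -0.12 5;0 0 0 -0.18 5;0 0 0 -0.24 5;0 0 0 -0.3 5' 70; python3 -c "
from h import *
print(telemetry.observe()['wrist_torque'])
p,d=vision.grab_frame('wrist');cv2.imwrite('pics/w21.png',p[:,:,::-1]);cm=cam('wrist');np.savez('w21.npz',p=p,d=d,K=cm[0],T=cm[1])"
```

```text
clock: 21.97
eef_pos: [0.5377, -0.1499, 0.1083]
ee_rot: [-3.141, 0.005, -0.427]
contact_force: [-5.0, 10.3, 15.2]
finger_gap: 0.179
[0.96521486 0.6379702  0.65643504]
```

View pics/w21.png

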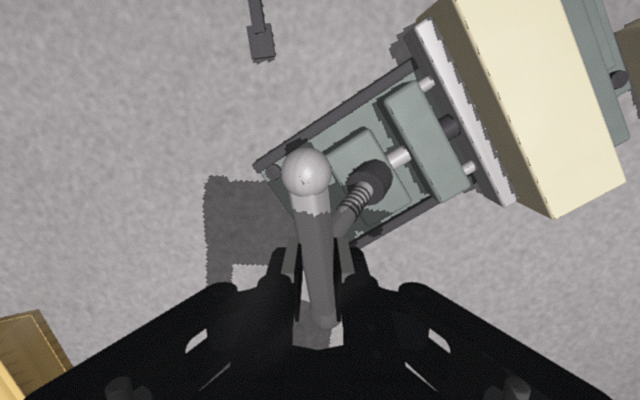

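```bash
python3 - <<'E'
from h import *
z=np.load("w21.npz");cm=(z["K"],z["T"]);print(fit_s(cm,[(-1,306,171)]))
crop(z["p"],370,0,170,220,4,"w21c.png")
E
```

```text
(np.float64(2.11), np.float64(4.389222576294048), [array([304.8, 175.2])])
```

View pics/w21c.png

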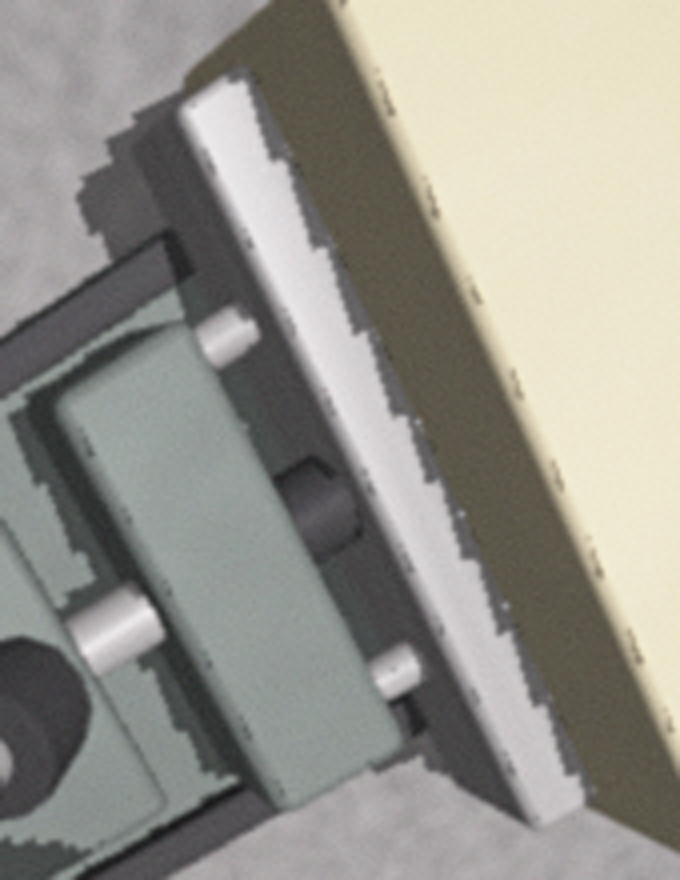

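```bash
cat >> h.py <<'E'
def vxs(cm,name,pts,u0,v0,s,zz):
    for u,v in pts:
        w=at_z("",u0+u/s,v0+v/s,zz,cm); print(name,(w@VX*1000-372.5).round(2),(w@VY*1000-511.8).round(1))
E
python3 - <<'E'
from h import *
z=np.load("w21.npz");cm=(z["K"],z["T"])
vxs(cm,"carr R",[(205,345),(300,530),(400,735)],370,0,4,.046)
vxs(cm,"plate L",[(182,112),(300,345),(410,570),(535,820)],370,0,4,.046)
vxs(cm,"plate R",[(245,75),(585,800)],370,0,4,.046)
vxs(cm,"carr L",[(60,410),(280,805)],370,0,4,.046)
P=cloud("",z["d"],cm)
for u,v in [(150*1,600),(220,200),(330,620)]: pass
print(P[int(600/4),370+220//4],P[int(500/4),370+375//4],P[int(150/4),370+220//4])
z=np.load("w1.npz");cm=(z["K"],z["T"])
E
```

```text
carr R -46.56 33.7
carr R -46.73 1.4
carr R -47.66 -37.4
plate L -34.86 63.3
plate L -34.66 26.0
plate L -34.97 -13.7
plate L -34.96 -63.2
plate R -25.24 62.6
plate R -26.6 -64.4
carr L -69.29 37.4
carr L -69.51 -37.6
[ 0.55123766 -0.23092419  0.04896403] [ 0.55549502 -0.25786244  0.04653231] [ 0.61194332 -0.25209976  0.04727291]
```

```bash
python3 -m pendant '0 0 0 -0.06 5;0 0 0 -0.12 5;0 0 0 -0.18 5;0 0 0 -0.24 5;0 0 0 -0.3 5' 80; python3 -c "
from h import *
print(telemetry.observe()['wrist_torque'])
p,d=vision.grab_frame('wrist');cv2.imwrite('pics/w22.png',p[:,:,::-1]);cm=cam('wrist');np.savez('w22.npz',p=p,d=d,K=cm[0],T=cm[1])
crop(p,340,0,170,220,4,'w22c.png')"
```

```text
clock: 22.43
eef_pos: [0.5369, -0.1477, 0.1093]
ee_rot: [-3.141, 0.009, -0.728]
contact_force: [-5.2, 15.9, 22.9]
finger_gap: 0.15
[1.91497298 0.96918738 0.5358363 ]
```

View pics/w22.png

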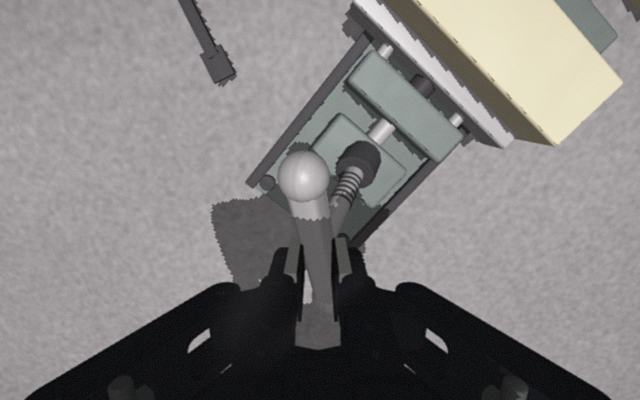

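View pics/w22c.png

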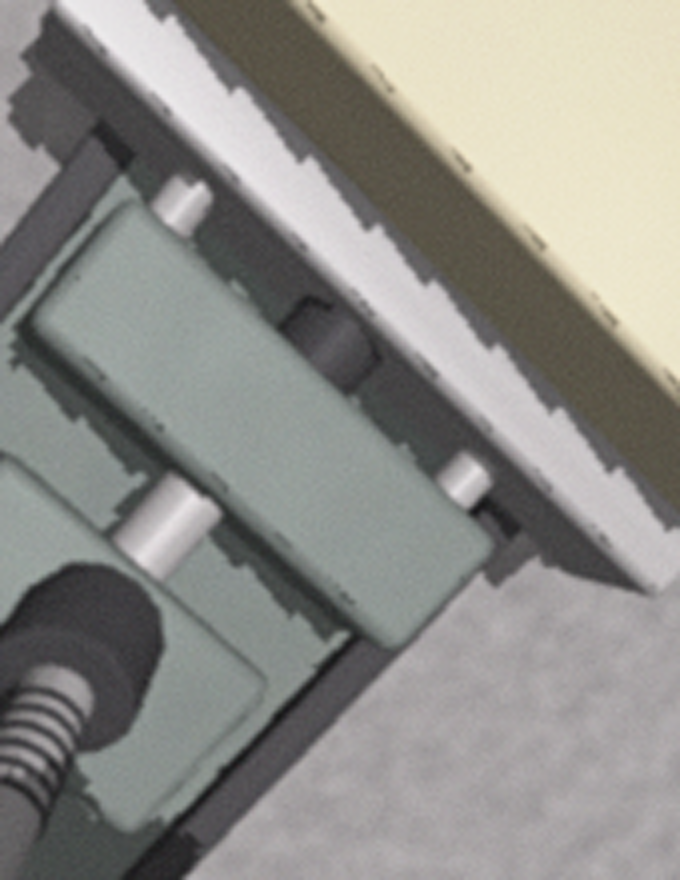

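```bash
python3 - <<'E'
from h import *
z=np.load("w22.npz");cm=(z["K"],z["T"]);print(fit_s(cm,[(-1,303.5,176)]))
vxs(cm,"carr R",[(150,212),(310,368),(485,540)],340,0,4,.046)
vxs(cm,"plate L",[(62,17),(200,152),(400,347),(645,590)],340,0,4,.046)
E
```

```text
(np.float64(2.4), np.float64(3.2139509765325), [array([303.3, 179.2])])
carr R -46.01 35.2
carr R -46.37 1.9
carr R -46.93 -37.4
plate L -35.61 61.7
plate L -35.64 35.0
plate L -35.62 -6.3
plate L -36.03 -62.8
```

```bash
python3 -m pendant '0 0 0 0 30;0 0 0 0 30;0 0 0 0.1 30;0 0 0 0.2 30;0 0 0 0.24 30' 60; python3 -c "
from h import *
p,d=vision.grab_frame('wrist');cv2.imwrite('pics/w23.png',p[:,:,::-1]);cm=cam('wrist');np.savez('w23.npz',p=p,d=d,K=cm[0],T=cm[1])
crop(p,360,0,170,220,4,'w23c.png')"
```

```text
clock: 22.9
eef_pos: [0.5403, -0.1531, 0.1067]
ee_rot: [3.141, -0.001, -0.483]
contact_force: [0.3, -0.8, 0.9]
finger_gap: 0.352
```

View pics/w23.png

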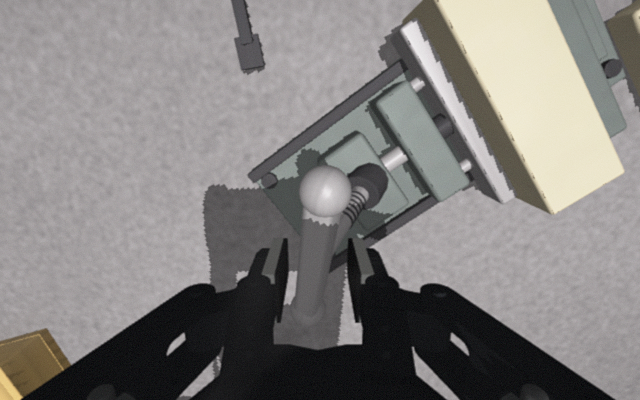

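View pics/w23c.png

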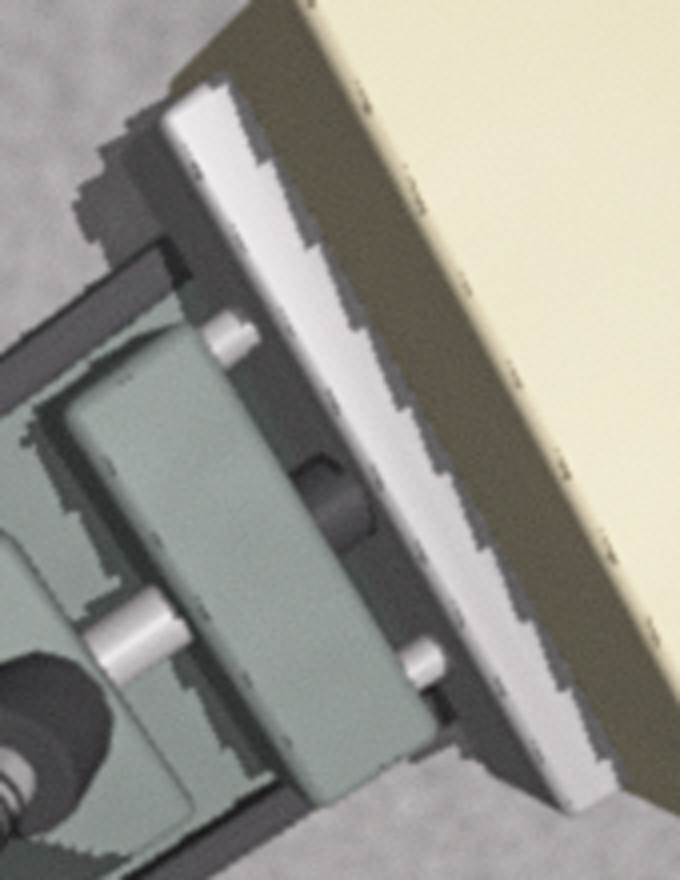

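```bash
python3 - <<'E'
from h import *
z=np.load("w23.npz");cm=(z["K"],z["T"]);print(fit_s(cm,[(-1,325,190)]),fit_s(cm,[(-1,325,190)],np.array([.5402,-.1525,.1]))) 
vxs(cm,"carr R",[(207,343),(310,520),(430,715)],360,0,4,.046)
vxs(cm,"plate L",[(166,125),(300,350),(400,522),(565,805)],360,0,4,.046)
vxs(cm,"carr L",[(72,425),(305,795)],360,0,4,.046)
z=np.load("w1.npz");cm=(z["K"],z["T"])
vxs(cm,"0 carr R",[(397,112),(396,205),(396,300)],180,60,3,.046)
vxs(cm,"0 plate L",[(429,47),(428,205),(427,360)],180,60,3,.046)
E
```

```text
(np.float64(2.4), np.float64(4.065171179000554), [array([323.1, 193.6])]) (np.float64(2.41), np.float64(0.7230162738034075), [array([325. , 190.7])])
carr R -45.67 34.4
carr R -46.21 2.9
carr R -46.01 -35.6
plate L -35.22 62.9
plate L -35.01 25.4
plate L -35.13 -5.6
plate L -35.29 -62.4
carr L -68.22 36.5
carr L -69.12 -35.5
0 carr R -54.72 39.1
0 carr R -55.08 3.0
0 carr R -55.04 -36.1
0 plate L -42.3 63.3
0 plate L -42.03 3.1
0 plate L -41.75 -61.9
```

```bash
python3 -m pendant '0 0 0 -0.06 30;0 0 0 -0.06 20;0 0 0 -0.06 5;0 0 0 -0.06 5;0 0 0 -0.06 5' 80;python3 -m pendant '0 0 0 -0.06 5;0 0 0 -0.12 5;0 0 0 -0.18 5;0 0 0 -0.24 5;0 0 0 -0.24 5' 80; python3 -c "
from h import *
print(telemetry.observe()['wrist_torque'])
p,d=vision.grab_frame('wrist');cv2.imwrite('pics/w24.png',p[:,:,::-1]);cm=cam('wrist');np.savez('w24.npz',p=p,d=d,K=cm[0],T=cm[1])
crop(p,340,0,170,220,4,'w24c.png')"
```

```text
clock: 23.37
eef_pos: [0.5409, -0.1517, 0.1071]
ee_rot: [-3.14, -0.002, -0.548]
contact_force: [2.4, 4.6, 1.6]
finger_gap: 0.175
clock: 23.78
eef_pos: [0.54, -0.1506, 0.1074]
ee_rot: [-3.141, 0.001, -0.787]
contact_force: [1.7, 7.6, 6.4]
finger_gap: 0.166
[ 0.73619918 -0.04586953  0.29968677]
```

View pics/w24.png

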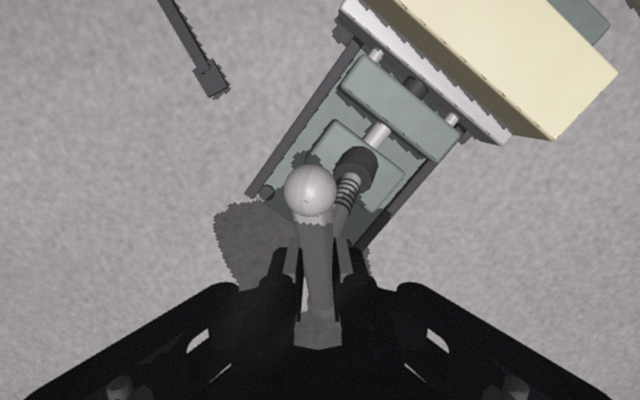

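View pics/w24c.png

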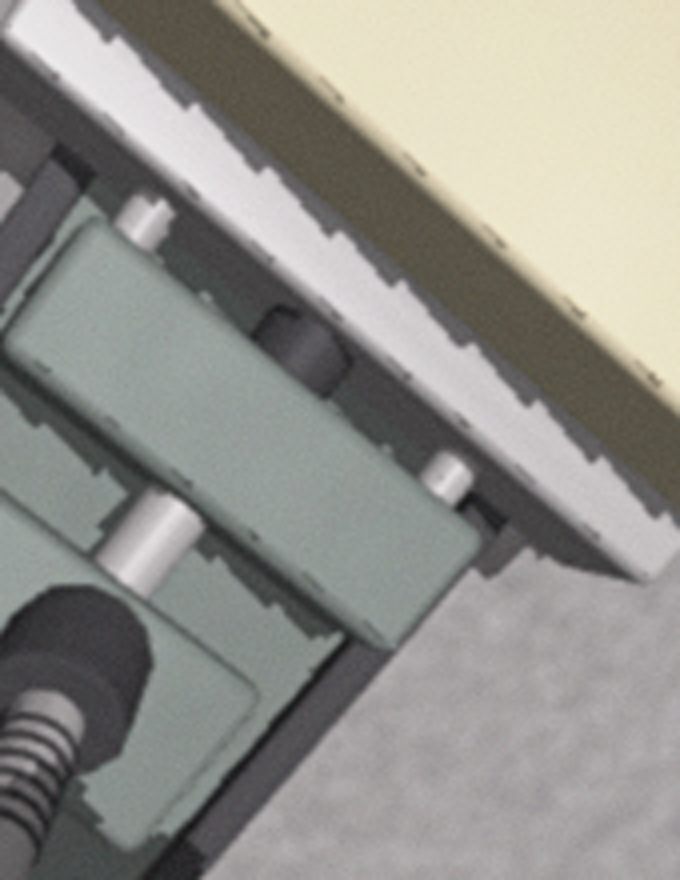

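```bash
python3 - <<'E'
from h import *
z=np.load("w24.npz");cm=(z["K"],z["T"]);print(fit_s(cm,[(-1,310.5,190)],np.array([.5402,-.1525,.1]))) 
vxs(cm,"carr R",[(115,230),(280,370),(472,537)],340,0,4,.046)
vxs(cm,"plate L",[(100,115),(250,245),(400,375),(635,578)],340,0,4,.046)
E
```

```text
(np.float64(2.5100000000000002), np.float64(0.7341700361935043), [array([310.1, 189.4])])
carr R -45.53 35.3
carr R -45.75 3.2
carr R -46.48 -37.2
plate L -35.18 46.5
plate L -35.37 18.2
plate L -35.57 -11.8
plate L -35.83 -62.2
```

```bash
python3 -m pendant '0 0 0 -0.05 5;0 0 0 -0.1 5;0 0 0 -0.15 5;0 0 0 -0.15 5;0 0 0 -0.15 5' 80; python3 -m pendant '0 0 0 0 25;0 0 0 0 40;0 0 0 0 40;0 0 0 0 40;0 0 15 0 40' 40; python3 -c "
from h import *
p,d=vision.grab_frame('wrist');cv2.imwrite('pics/w25.png',p[:,:,::-1]);cm=cam('wrist');np.savez('w25.npz',p=p,d=d,K=cm[0],T=cm[1])
crop(p,340,0,170,220,4,'w25c.png')"
```

```text
clock: 24.25
eef_pos: [0.5398, -0.1499, 0.108]
ee_rot: [-3.141, 0.002, -0.934]
contact_force: [0.2, 9.6, 10.0]
finger_gap: 0.161
clock: 24.67
eef_pos: [0.538, -0.1516, 0.1194]
ee_rot: [3.139, 0.005, -0.938]
contact_force: [-0.6, -0.2, -0.3]
finger_gap: 0.472
```

View pics/w25.png

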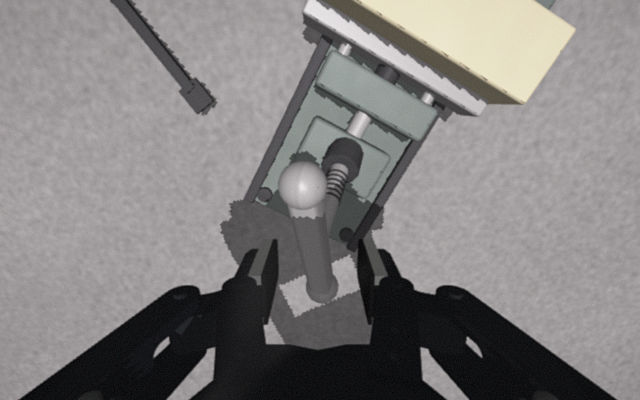

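View pics/w25c.png

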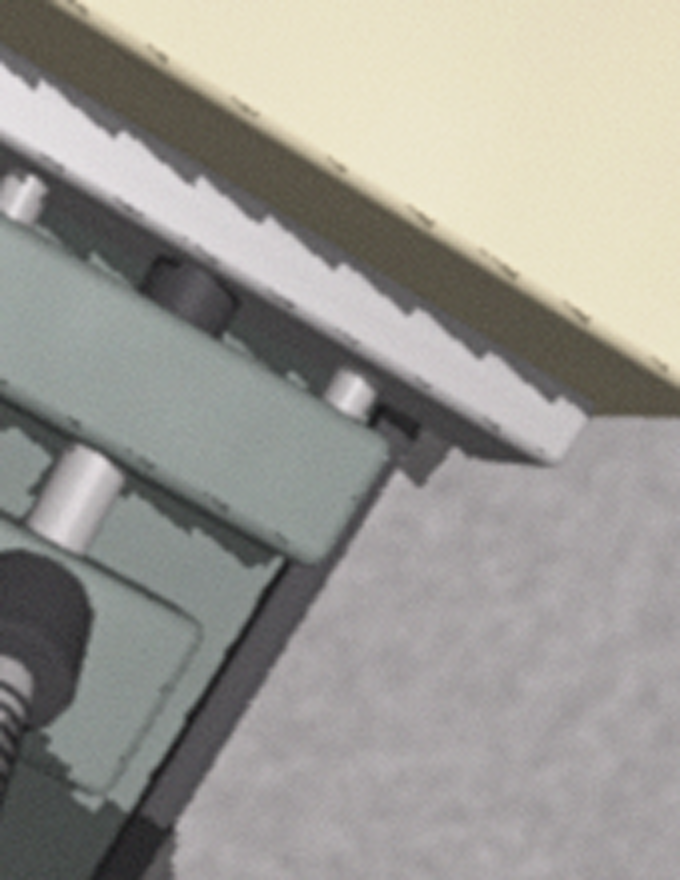

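```bash
python3 -m pendant '0 0 25 0 50;0 0 60 0 60;0 0 100 0.1 60;0 0 140 0.2 60;0 0 175 0.3 60'; python3 -m pendant '-4 -16 0 0.12 60;-9 -32 0 0.24 60;-14 -48 0 0.36 60;-18 -64 0 0.48 60;-22 -80 0 0.6 60';python3 -m pendant '0 -18 0 0.1 60;0 -18 0 0.192 60;0 -18 0 0.192 60;0 -18 0 0.192 60;0 -18 0 0.192 60'; python3 -c "
from h import *
cm=cam('wrist');p,d=vision.grab_frame('wrist');cv2.imwrite('pics/w26.png',p[:,:,::-1]);np.savez('w26.npz',p=p,d=d,K=cm[0],T=cm[1])
crop(p,180,60,250,135,3,'w26c.png')"
```

```text
clock: 25.13
eef_pos: [0.5401, -0.1524, 0.2991]
ee_rot: [3.141, -0.002, -0.633]
contact_force: [0.5, 0.7, 0.1]
finger_gap: 0.699
clock: 25.55
eef_pos: [0.5175, -0.233, 0.2966]
ee_rot: [3.141, 0.0, -0.031]
contact_force: [-0.1, 0.3, 0.1]
finger_gap: 0.704
clock: 25.97
eef_pos: [0.5178, -0.2495, 0.2965]
ee_rot: [-3.141, 0.0, 0.153]
contact_force: [0.2, -0.3, 0.1]
finger_gap: 0.702
```

View pics/w26.png

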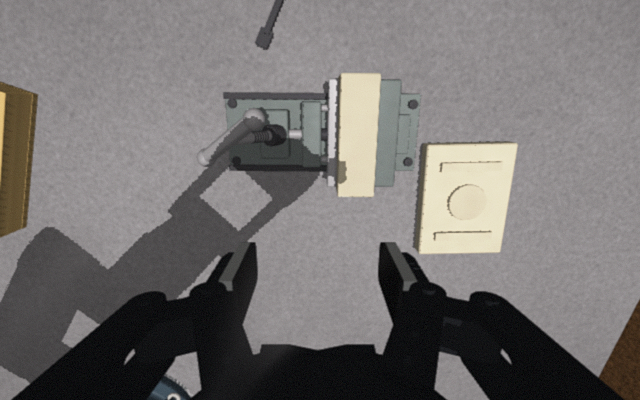

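View pics/w26c.png

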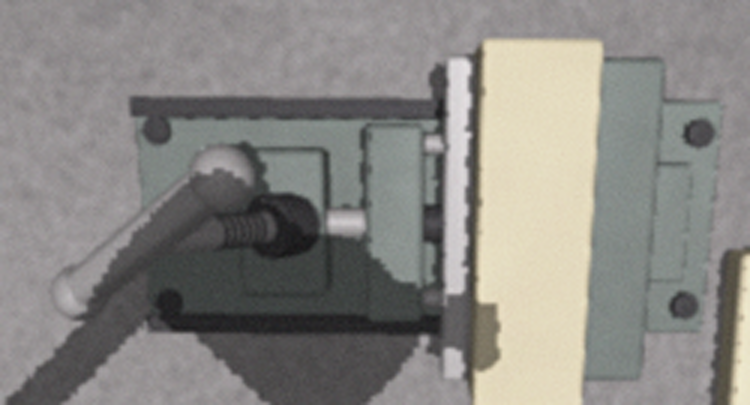

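```bash
python3 - <<'E'
from h import *
z=np.load("w26.npz");cm=(z["K"],z["T"]);P=cloud("",z["d"],cm)
c=np.array([.5402,-.1525,.102])
print(fit_s(cm,[(-1,180+223/3,60+177/3),(1,180+72/3,60+291/3)],c))
b1=at_z("",180+223/3,60+177/3,.102+.0207,cm);b2=at_z("",180+72/3,60+291/3,.102-.0207,cm);v=b1-b2;print(np.arctan2(v@VY,-(v@VX)/np.cos(.6109)),b1,b2)
crop(z["p"],290,70,50,130,6,"w26d.png")
vxs(cm,"carr R",[(422,130),(422,220),(421,315)],180,60,3,.046)
vxs(cm,"plate L",[(447,62),(444,220),(442,372)],180,60,3,.046)
m=(P[...,2]>.068)&(P[...,2]<.08);m[:60]=0;m[205:]=0;m[:,:325]=0;m[:,390:]=0
q=P[m];print(len(q),q[:,2].mean(),r:=cv2.minAreaRect((q[:,:2]*1000).astype(np.float32)))
w=np.array([*r[0],0]);print(w@VX-372.5,w@VY-511.8)
for y0,y1 in((70,95),(165,195)):
  pass
vxs(cm,"blank L/R",[(481,42),(603,42),(585,400)],180,60,3,.074)
vxs(cm,"fix R",[(663,60),(641,378)],180,60,3,.048)
print(P[80:190:20,345:380:10,2])
E
```

```text
(np.float64(2.64), np.float64(2.2301292504435737), [array([253.7, 119.6]), array([206.9, 156.3])])
2.6492311185697113 [ 0.56688263 -0.18145717  0.1227    ] [ 0.51311072 -0.12110358  0.0813    ]
carr R -44.72 36.9
carr R -44.42 1.8
carr R -44.5 -37.5
plate L -35.22 62.3
plate L -35.45 1.8
plate L -35.32 -62.1
4786 0.07370967777031523 ((560.055419921875, -291.0020751953125), (139.03135681152344, 44.55497360229492), 8.446770668029785)
-2.0932301573797645 -0.7783703143259117
blank L/R -24.1 67.2
blank L/R 19.62 67.5
blank L/R 21.09 -66.1
fix R 48.18 63.3
fix R 49.43 -63.8
[[0.07356728 0.0731299  0.07480253 0.07529223]
 [0.07378474 0.07380034 0.0743006  0.07363823]
 [0.07342168 0.07296417 0.07350712 0.07540136]
 [0.07255273 0.07338419 0.07392138 0.07342989]
 [0.07363606 0.07439553 0.073295   0.07311987]
 [0.07252316 0.07313454 0.07393372 0.04772604]]
```

View pics/w26d.png

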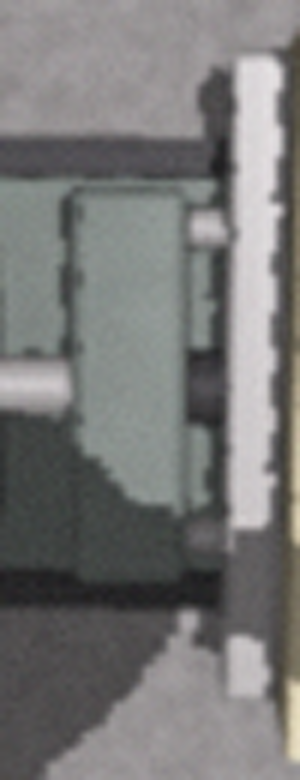

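```bash
python3 -m pendant '0 0 0 0 60;0 0 0 0 60;0 0 0 0 60;0 0 0 0 60;0 0 0 0 60'; python3 -c "
from h import *
p,d=vision.grab_frame('scene');cv2.imwrite('pics/s27.png',p[:,:,::-1]);print(telemetry.observe()['contact_force'])"
```

```text
clock: 26.43
eef_pos: [0.518, -0.2497, 0.2969]
ee_rot: [3.141, -0.0, 0.155]
contact_force: [-0.6, -1.2, -0.2]
finger_gap: 0.704
[-0.17997816 -0.40798091 -0.00134832]
```

View pics/s27.png

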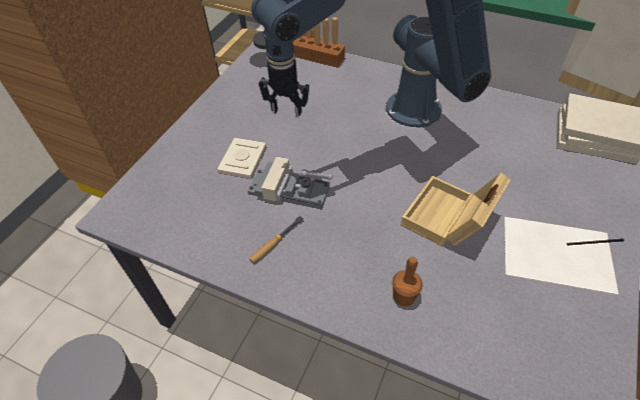

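Lid open, the blank clamped in the vise, gouge (275,240), mallet (407,283) and relief (242,157) at their original pixels, gripper clear.

```bash
python3 -c "
from workcell import order
print(order.sign_off())"
```

```text
the job is handed in; nothing more can be done
None
```

The job is done and handed in at about 26.5 s of the 72 s. The blank is clamped in the vise, the lid stands open and nothing else on the table moved; sign-off gave no verdict.

**What I did:**
- The interface only turns the tool about the vertical, so I could not push the lid's tab with tilted fingertips. I pinched the tab by its two sides instead, followed the arc past the balance point and let the lid fall open.
- I then gripped the blank across its width and lowered it between the jaws. It stood on the bed while still held: about 14 N from the bed, top at 74 mm.
- I turned the T-handle clockwise from about 0.47 to about 2.6 rad, letting go and re-gripping twice, then released it and moved clear.

**Last checks:**
- **Squeeze:** the gap behind the jaw plate closed by about 3.9 mm, which is about 46 N. Screw-angle estimates put it at 45 to 50 N.
- **Blank position:** it is flat, in line with the jaws to within 0.01 rad, and about 1 mm off centre along them.
- **Other things:** the lid is open, the gouge, mallet and relief show no visible shift in the picture, and the gripper touches nothing.

**One disagreement:** measured positions across the jaws came out about 2 mm to the handle side. The blank reads x = -2 mm where 0 is expected. The jaw plate showed the same offset before clamping, so I take it as an error in my vise origin, not a gap at the fixed jaw. The reading is inside the 4 mm limit either way.

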